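Pack the dispensary tub on the scale and clip its lid down

ROBOT

A 6-joint arm with a two-finger parallel gripper is mounted at the origin on a cart in front of the work surface, level with it; the furniture and walls round the work are solid. World frame = base frame: x ahead of the robot, y to its left, z up, the work surface at z = 0. Lengths are in mm, angles in degrees, forces in N, time in s.
With the tool pointing down it reaches from about 300 to 850 mm from the base axis. Payload 4.2 kg.
Tool frame: the origin (TCP) lies at the very end of the fingers, on their centre line; the grasp point (between the pads) lies 19 mm behind it (env.tcp_to_grasp is the distance from the TCP to the grasp point, in mm); z points along the fingers, y is the line along which they close (so a half turn about z gives the same grasp; the last joint's range is limited). The gripper opens to 91 mm and grips with 3 to 60 N. Pads are 32 mm wide; open, the fingers measure 118 mm over their backs; the gripper's body (76 mm by 178 mm) begins 60 mm behind the grasp point.
Start: joints at [66.578, 18.312, 89.639, -0, 72.044, -1.146], TCP at [217.975, 532.103, 177.576] pointing down, gripper open.
Joint ranges: [-177.97, 177.97], [-48.28, 115.42], [12.27, 149.76], [-77.06, 257.06], [2.81, 150.46], [-146.56, 146.56]. Speed limits (degrees/s): [147.25, 147.25, 180, 180, 180, 180].

INTERFACE

Orientations are given as [roll, pitch, yaw] about the fixed x, y, z axes, in that order (R = Rz(yaw) Ry(pitch) Rx(roll)).
In Python, from workcell import env gives the robot as it stands.
- The arm moves only by the tool move_arm, never from a script. Its argument "plan" is a list of rows, each a list of 3 entries, a list of its own where there are three numbers: the shift along the world's x, y, z in cm, then the turn about the world's z in degrees, then the closure, from 0 (fully open) to 1 (shut). In form: [[[x, y, z], turn, claw], ...]. A call has 1 to 5 rows; each row shifts and turns the commanded pose from where the row before left it; what a row does not reach is not made up. A row lasts 1/10 s, in which the tool goes at most 50 mm and 8.59 degrees, less where a joint would pass 70% of its speed; a pose out of reach is approached as far as the arm can. A call is refused whole if a number of a shift passes 5 or a number of a turn 8.59, either way. A call with a gripper value outside its range is refused whole. The fingers move at their own pace and stop on an object; "squeeze" is the grip in N (left out, the last holds). Time passes only in rows, so rows that do not move let the fingers close. It gives the time, the measured TCP pose, the force, the opening and the grip force at its end, in the units of the state.
- env.state(): the state, without advancing time (a new reading comes with each control period).
- env.grab_frame(name): name is "side" or "top" or "wrist"; returns a dict with "frame" (384x512x3 uint8, red, green, blue), "z_map" (384x512 float32, mm along the optical axis (not along the pixel's ray), 0 where there is no reading), "fovy" (degrees; the focal length in pixels is half the picture's height over the tangent of half this angle, whatever the lens; pixels are square), "cx", "cy" (the principal point, pixels), "D" ([k1, k2, p1, p2, k3] as OpenCV has them; the pictures are not rectified), "position" and "orientation" of the camera in the world. Camera axes: x right, y down, z forward; pixel columns grow to the right and rows downward; lengths in mm; the calibration is good to about 2 mm. A picture is of the moment at which its call begins.
- env.job_done(): hands the job in; it is judged then, once.
Trained networks look in a picture, given as the dict that the camera call returned (one of the last four; its "shot" number tells which), for a name from the list of things; names that differ only in an ending like _2 or _b are one class to them, and where a whole thing is asked for, a point or a joint stands for the part that bears it (a point fixed in the world has none). Each returns a list of dicts, best first, with "score" (0 to 1); they miss things now and then, are a little off and sometimes report something else, mostly with a low value. They report only what shows in the picture. A call takes as long as a camera call.
- env.search_frame(picture, label): "point" ([column, row] in pixels, amid what is visible of it).
- env.landmark_of(picture, label): "point" ([column, row] in pixels: a listed point, or the origin of a listed thing).
The state is a dict: "time_s": time; "qpos": joint angles; "qvel": joint speeds; "effort": joint torques, N m; "ee_pos": TCP position; "ee_rot": TCP orientation; "force": force on the tool from outside, world axes, zero at the start; "torque": the same for the moment, N m; "gripper_width": finger opening in mm; "gripper_force": force on a finger pad.
Only numpy, scipy, OpenCV 4.12 (cv2) and the standard library are available. Lean on these libraries where they do the work, as an engineer would, in place of code of your own. Each camera call takes 0.05 s, during which the arm holds its last target. There are 200 camera calls.

TASK

Get the medicine tub ready for the next round: if a tall dropper bottle or red-topped bottle has been left in it, take it out first and stand it upright on either table, clear of the scale. With the tub empty, press the scale's tare pad gently, then stand every small amber vial upright in the tub, put the lid on and fold all four clip flaps fully down round the rim. Leave the other things where they stand.

Things in the scene. Friction and masses are not known exactly. Their poses are not given: they have to be found in the camera images.
- scale: Black platform scale, 235 x 200 x 28 mm, fixed on the left bench, with the open white tub fixed on its platform. Origin on the bench top (z = 0) under the tub's centre; x points away from the robot at yaw 0, the tub's long side runs along y. Control panel: the strip on the robot's side (-x), tare pad at its right (-y), blank display at its left.
- tare_pad_top (a point): Centre of the top of the tare pad, a flat grey membrane key, 34 (x) x 46 (y) mm, 27.5 mm above the bench, at (-120, -50) mm in the scale's frame. It yields about 0.3 mm per N, 2.5 mm at most; a press counts when the fingers push with more than 4 N for 0.1 s; never over 25 N. The tub's rim (116 mm above the bench) begins 46 mm from it in +x.
- tare_pad (a joint): Travel of the tare pad, m: 0 at rest, grows as it is pressed, at most 0.0025.
- tub_floor (a point): Centre of the tub's inner floor, 32 mm above the bench; axes as the scale's. Tub 127 (x) x 163 (y) mm inside, 84 mm deep, walls 4 mm, a rim flange 6 mm wide outside at the top. A grey insert 40 mm high fills it, with four square pockets, 44 x 44 mm, open down to the floor, centred at (+-31, +-39) mm.
- tub_rim (a point): Centre of the tub's mouth at the height of its rim, 84 mm above the inner floor, 116 mm above the bench; axes as the scale's.
- lid: Loose white lid, plate 149 (x) x 185 (y) x 6 mm, 0.26 kg, right way up on the right table. Origin at the centre of its underside (foot of its lip), z up. Lip under the plate 10 mm deep, 122 x 158 mm outside: 2.5 mm play a side in the tub's mouth; either way round fits. Grey bar handle along its y, 96 long, 14 wide, 12 tall (mm). Four grey clip flaps hinged on its edges.
- lid_seat (a point): Point at the centre of the underside of the lid's plate, 10 mm above the lid's origin: coincides with point tub_rim when the lid is seated. The handle bar's centre is 30 mm above this point (24 mm above the plate's top; the gap under the bar is 18 mm).
- hinge_near (a point): Middle of the hinge line of flap_near, at (-77.5, 0, 13) mm in the lid's frame. The flap is 70 mm wide, 36 mm long from the hinge and 4 mm thick.
- hinge_far (a point): Middle of the hinge line of flap_far, at (+77.5, 0, 13) mm in the lid's frame; same flap, 70 mm wide, 36 mm long.
- hinge_right (a point): Middle of the hinge line of flap_right, at (0, -95.5, 13) mm in the lid's frame; flap 60 mm wide, 36 mm long.
- hinge_left (a point): Middle of the hinge line of flap_left, at (0, +95.5, 13) mm in the lid's frame; flap 60 mm wide, 36 mm long.
- tall_dropper: Tall dropper bottle: amber body 33 mm diameter up to 70 mm, dark collar 24 mm diameter up to 77 mm, slim bulb on top, 102 mm tall in all, 70 g; sometimes left standing in a pocket of the tub (absent otherwise). Taller than the tub is deep, so the lid cannot close over it. Origin at the centre of its base, z up.
- red_top_bottle: White bottle with a red rounded cap, about 36 (x) x 42 (y) mm across, 106 mm tall, 80 g, sometimes left standing in another pocket of the tub (absent otherwise). Taller than the tub is deep. Origin at the centre of its base, z up.
- brown_bottle: Brown bottle with a white cap, 51 mm diameter, 110 mm tall, a bystander on the right table. Origin at the centre of its base.
- balm_pot: Flat round cream pot, 90 mm diameter, 32 mm tall, a bystander on the left bench, not always there. Origin at the centre of its base.
- red_shaker: Red shaker, 50 mm diameter, 105 mm tall, a bystander on the right table. Origin at the centre of its base.
- flap_near (a joint): Angle, rad, of the clip flap on the lid's robot's (-x) side (in the lid's own frame): 0 hangs straight down against the tub's rim (folded, its stop), 1.57 points level outward, at most 2.3. A stiff hinge (0.02 N m): it stays where it is left; it starts raised at 1.5 to 2.1.
- flap_far (a joint): Angle, rad, of the clip flap on the lid's far (+x) side (in the lid's own frame): 0 hangs straight down against the tub's rim (folded, its stop), 1.57 points level outward, at most 2.3. A stiff hinge (0.02 N m): it stays where it is left; it starts raised at 1.5 to 2.1.
- flap_right (a joint): Angle, rad, of the clip flap on the lid's right (-y) side (in the lid's own frame): 0 hangs straight down against the tub's rim (folded, its stop), 1.57 points level outward, at most 2.3. A stiff hinge (0.02 N m): it stays where it is left; it starts raised at 1.5 to 2.1.
- flap_left (a joint): Angle, rad, of the clip flap on the lid's left (+y) side (in the lid's own frame): 0 hangs straight down against the tub's rim (folded, its stop), 1.57 points level outward, at most 2.3. A stiff hinge (0.02 N m): it stays where it is left; it starts raised at 1.5 to 2.1.
- vial_1: Amber dropper vial with a black cap, 32 mm diameter, body up to 55 mm, cap 26 mm diameter up to 67 mm, about 50 g; one of two to four (the others are absent), standing on the right table. Origin at the centre of its base, z up.
- vial_2: Amber dropper vial with a black cap, 32 mm diameter, body up to 55 mm, cap 26 mm diameter up to 67 mm, about 50 g; one of two to four (the others are absent), standing on the right table. Origin at the centre of its base, z up.
- vial_3: Amber dropper vial with a black cap, 32 mm diameter, body up to 55 mm, cap 26 mm diameter up to 67 mm, about 50 g; one of two to four (the others are absent), standing on the right table. Origin at the centre of its base, z up.
- vial_4: Amber dropper vial with a black cap, 32 mm diameter, body up to 55 mm, cap 26 mm diameter up to 67 mm, about 50 g; one of two to four (the others are absent), standing on the right table. Origin at the centre of its base, z up.

How it is judged:
By the outcome, as a careful person would: the job done as asked, in the order asked, and still so for the second after the job is handed in, with the robot touching nothing.
Of vial_1, vial_2, vial_3, vial_4 only 2 to 4 are there at a start; the rules pass over those that are not, and their reading is None.
Of tall_dropper, red_top_bottle, balm_pot only 1 to 2 are there at a start; the rules pass over those that are not, and their reading is None.
At some moment in a run one of lid may be knocked a few centimetres aside while the robot is not near it.
It also fails if it takes over 210 s, if anything falls off the work surface, if the arm or the gripper's body presses on something with over 40 N, if the wrist force passes 120 N, or if a joint passes its speed limit or range.

## Working session

There is one attempt and no reset: what is moved stays moved. The work goes in short steps, Python scripts to look and compute and a tool call to move; the robot and the scene stay as the last step left them, time stands still between calls to the robot, and variables do not carry over. Pictures are saved under pics/ and viewed, at most 14 in all, crops included, and the job is handed in when it is done.

Besides the shell and the picture viewer there is one more tool, called after "Emit:" as name([rows], argument=value, ...), one row to a line, values as JSON. move_arm: Moves the arm, as the interface text tells. Its arguments: {"type":"object","properties":{"plan":{"type":"array","items":{"type":"array"}},"squeeze":{"type":"number"}},"required":["plan"]}

```bash
ls; mkdir -p pics; cat > h.py <<'E'
import numpy as np, cv2
from workcell import env
from scipy.spatial.transform import Rotation as R
def shot(n,save=None):
    p=env.grab_frame(n)
    if save: cv2.imwrite('pics/'+save,p['frame'][:,:,::-1])
    return p
def K(p):
    f=192/np.tan(np.radians(p['fovy'])/2); return np.array([[f,0,p['cx']],[0,f,p['cy']],[0,0,1.]])
def pose(p):
    o=np.array(p['orientation'],float)
    Rm=o if o.shape==(3,3) else (R.from_euler('xyz',o,degrees=True).as_matrix() if o.size==3 else R.from_quat(o).as_matrix())
    return Rm,np.array(p['position'],float)
def ray(p,uv):
    q=cv2.undistortPoints(np.array([[uv]],float),K(p),np.array(p['D'],float))[0,0]
    Rm,t=pose(p); return t,Rm@np.array([q[0],q[1],1.])
def at_z(p,uv,z):
    t,d=ray(p,uv); return t+d*(z-t[2])/d[2]
def at_depth(p,uv,dz=None):
    u,v=int(round(uv[0])),int(round(uv[1])); w=p['z_map'][max(v-1,0):v+2,max(u-1,0):u+2]; w=w[w>0]
    t,d=ray(p,uv); return t+d*np.median(w) if w.size else None
def tri(p1,u1,p2,u2):
    t1,d1=ray(p1,u1);t2,d2=ray(p2,u2)
    s=np.linalg.lstsq(np.c_[d1,-d2],t2-t1,rcond=None)[0]
    a,b=t1+d1*s[0],t2+d2*s[1]; return (a+b)/2,np.linalg.norm(a-b)
def cloud(p):
    v,u=np.mgrid[0:384,0:512]; q=cv2.undistortPoints(np.c_[u.ravel(),v.ravel()].astype(float)[:,None],K(p),np.array(p['D'],float))[:,0]
    Rm,t=pose(p); z=p['z_map'].ravel(); P=(np.c_[q,np.ones(len(q))]*z[:,None])@Rm.T+t
    P[z==0]=np.nan; return P.reshape(384,512,3)
E
python3 - <<'E'
from h import *
np.set_printoptions(precision=1,suppress=True)
for n in ('top','side'):
    p=shot(n,n+'0.png'); print(n,p['position'],p['orientation'],p['fovy'],p['D'],(p['z_map']>0).mean())
    for l in ['scale','lid','tare_pad_top','tub_rim','tub_floor','lid_seat','tall_dropper','red_top_bottle','brown_bottle','balm_pot','red_shaker','vial_1','hinge_near','hinge_far','hinge_left','hinge_right']:
        for f in ('landmark_of',):
            r=getattr(env,f)(p,l)
            print(l,[(round(a['score'],2),np.round(a['point']).tolist(),at_depth(p,a['point'])) for a in r[:5] if a['score']>.2])
print(env.state()['time_s'])
E
```

```text
pics
top [ 175.8 -109.5 1650.9] [-166.6    0.3  -75.8] 52.46617515180168 [-0.1  0.   0.   0.   0. ] 0.9960734049479166
scale [(0.79, [180.0, 188.0], array([443.9, 295.3,  73.5]))]
lid [(0.88, [320.0, 237.0], array([ 397.3, -320.3,   19.5])), (0.32, [171.0, 186.0], array([445.7, 337.3,  73.3]))]
tare_pad_top [(0.61, [171.0, 218.0], array([318.4, 307.6,  27.5])), (0.36, [298.0, 192.0], array([ 551.9, -185.6,   53.3]))]
tub_rim [(0.63, [170.0, 179.0], array([480. , 360.7,  35.5]))]
tub_floor [(0.76, [173.0, 185.0], array([450.1, 328.4,  73.8])), (0.57, [172.0, 180.0], array([471. , 341.2,  73.2])), (0.27, [304.0, 171.0], array([ 656.9, -191.3,   21.8]))]
lid_seat [(0.6, [317.0, 236.0], array([ 399.4, -307.6,   18.3]))]
tall_dropper []
red_top_bottle [(0.54, [165.0, 188.0], array([426.1, 351.2,  91. ]))]
brown_bottle [(0.74, [334.0, 163.0], array([ 714.9, -304.6,   55.5]))]
balm_pot [(0.73, [120.0, 184.0], array([407.1, 564.8,  36. ]))]
red_shaker [(0.69, [379.0, 225.0], array([ 489.7, -528.9,  101.3])), (0.51, [341.0, 200.0], array([ 559.9, -364.2,   69.6]))]
vial_1 [(0.52, [306.0, 172.
[... 1596 characters left out ...]
 ])), (0.51, [346.0, 261.0], array([ 728.2, -345.7,   13.8]))]
red_shaker [(0.68, [310.0, 328.0], array([ 495.6, -567.2,   42. ]))]
vial_1 [(0.7, [277.0, 242.0], array([ 549.2, -189.2,   12.1])), (0.61, [306.0, 280.0], array([ 568.1, -389.8,   18.9])), (0.43, [307.0, 247.0], array([ 645.3, -230.2,   -0.3]))]
hinge_near [(0.75, [222.0, 280.0], array([ 327.4, -306.3,   11.4])), (0.59, [220.0, 177.0], array([448.9, 243. ,  60.1]))]
hinge_far [(0.97, [273.0, 277.0], array([ 478.6, -343.9,   15.1]))]
hinge_left [(0.88, [242.0, 256.0], array([ 412.7, -223.5,   16.8])), (0.35, [274.0, 274.0], array([ 485.4, -331.3,   16. ]))]
hinge_right [(0.56, [252.0, 302.0], array([ 388.9, -422.1,   19.9]))]
1.7
```

View both.

```bash
python3 -c "
import cv2
a=cv2.imread('pics/top0.png')[140:270,90:410];b=cv2.imread('pics/side0.png')[130:350,130:400]
cv2.imwrite('pics/a.png',cv2.resize(a,(800,325),interpolation=3));cv2.imwrite('pics/b.png',cv2.resize(b,(736,600),interpolation=3))"
```

```text
(no output)
```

View pics/a.png

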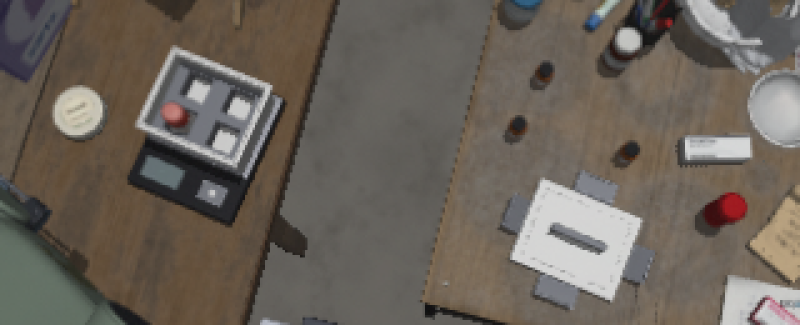

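View pics/b.png

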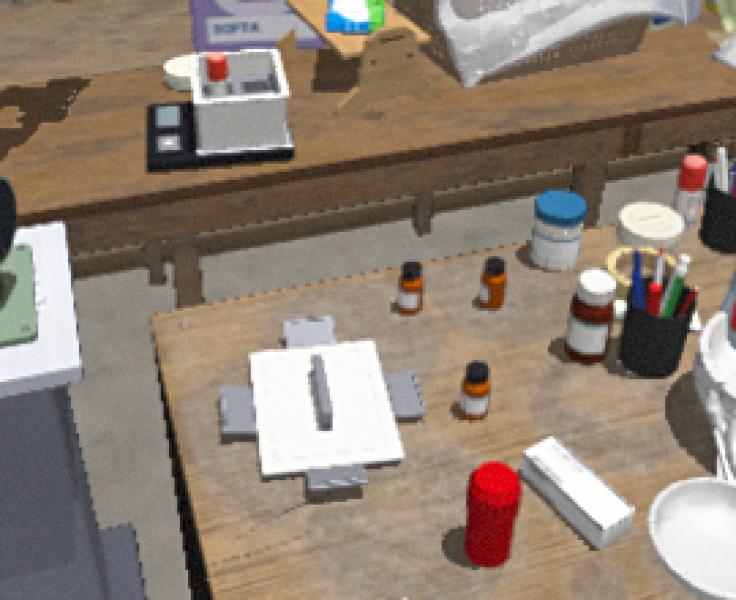

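```bash
cat >> h.py <<'E'
def rect(P,lo,hi,c,rad):
    m=(P[...,2]>lo)&(P[...,2]<hi)&(np.hypot(P[...,0]-c[0],P[...,1]-c[1])<rad)
    q=P[m][:,:2].astype(np.float32); return cv2.minAreaRect(q),len(q),np.median(P[m][:,2])
E
python3 - <<'E'
from h import *
np.set_printoptions(precision=1,suppress=True)
pt=shot('top');ps=shot('side');A=cloud(pt);B=cloud(ps)
for n,P in (('top',A),('side',B)):
    print(n,'rim',rect(P,108,124,(450,330),130))
    print('lid plate',rect(P,11,21,(400,-320),125))
    print('handle',rect(P,33,50,(400,-320),80))
    for c in [(555,-185),(655,-198),(562,-362)]:
        for lo,hi in ((58,75),(15,55)):
            m=(P[...,2]>lo)&(P[...,2]<hi)&(np.hypot(P[...,0]-c[0],P[...,1]-c[1])<45)
            print('vial',c,lo,m.sum(),P[m].mean(0),P[m].min(0),P[m].max(0))
    m=(P[...,2]>126)&(np.hypot(P[...,0]-450,P[...,1]-330)<110); print('redtop',m.sum(),P[m].mean(0),P[m].max(0),P[m].min(0))
    m=(P[...,2]>12)&(P[...,2]<45)&(np.hypot(P[...,0]-407,P[...,1]-550)<80); print('balm',m.sum(),P[m].mean(0))
for l in ['vial_1']:
    for p in (pt,ps): print([(round(a['score'],2),np.round(a['point'],1).tolist(),at_z(p,a['point'],0)) for a in env.landmark_of(p,l)])
E
```

```text
top rim (((454.469970703125, 329.0420837402344), (185.53240966796875, 148.8474578857422), 82.25739288330078), 405, np.float64(116.43387498466268))
lid plate (((403.222900390625, -321.11053466796875), (233.88975524902344, 218.49362182617188), 49.93130874633789), 1454, np.float64(16.685974309552762))
handle (((404.8209228515625, -318.7445068359375), (91.78112030029297, 15.275142669677734), 79.7735824584961), 66, np.float64(45.09367109607115))
vial (555, -185) 58 32 [ 564.6 -179.2   67.8] [ 552.1 -190.4   61.1] [ 578.1 -167.6   74.5]
vial (555, -185) 15 26 [ 554.5 -176.5   40.5] [ 548.9 -193.7   20.2] [ 567.7 -163.6   54. ]
vial (655, -198) 58 32 [ 667.  -203.1   67.1] [ 655.3 -215.1   61.7] [ 682.3 -191.3   73.1]
vial (655, -198) 15 29 [ 657.4 -202.    39.5] [ 650.9 -217.7   16.3] [ 669.5 -187.6   54.4]
vial (562, -362) 58 35 [ 566.4 -369.    66.9] [ 554.  -382.4   61.7] [ 580.1 -356.8   74.6]
vial (562, -362) 15 28 [ 557.8 -364.1   39. ] [ 550.8 -381.8   17.3] [ 571.8 -353.4   54.5]
redtop 66 [428. 371. 136.] [494.9 412.4 142.9] [411.6 351.1 127.4]
balm 346 [405.5 558.8  32.1]
side ri
[... 676 characters left out ...]
3 -217.7   59.6] [ 676.5 -191.9   70.8]
vial (655, -198) 15 92 [ 660.7 -214.2   35.8] [ 648.7 -222.6   15.1] [ 681.4 -195.    53.7]
vial (562, -362) 58 55 [ 564.8 -377.    65.5] [ 553.7 -387.    58.2] [ 580.5 -362.5   70.5]
vial (562, -362) 15 113 [ 561.5 -383.7   36.4] [ 549.7 -392.1   15.7] [ 580.4 -365.7   54.9]
redtop 32 [425.7 361.4 133.5] [442.9 378.5 140.6] [410.9 346.7 126. ]
balm 94 [386.4 551.1  29.1]
[(0.53, [294.0, 192.4], array([ 560.7, -171.2,    0. ])), (0.5, [307.1, 170.2], array([ 672.1, -204.9,    0. ]))]
[(0.65, [306.9, 242.2], array([ 654.9, -206.5,    0. ])), (0.59, [304.8, 279.7], array([ 573.5, -370.2,    0. ])), (0.45, [276.3, 244.2], array([ 549. , -183.9,   -0. ]))]
```

```bash
python3 - <<'E'
from h import *
np.set_printoptions(precision=1,suppress=True)
s=env.state(); print(s['ee_pos'],s['ee_rot'],s['force'],s['gripper_width'],s['time_s'])
p=shot('wrist','w0.png'); print(p['position'],p['orientation'],p['fovy'])
pt=shot('top');A=cloud(pt)
for c in [(600,430),(640,400),(600,480)]:
    m=(np.hypot(A[...,0]-c[0],A[...,1]-c[1])<70); z=A[m][:,2]; print(c,m.sum(),z.min(),np.median(z),z.max())
c,s_=np.cos(np.radians(-7.8)),np.sin(np.radians(-7.8))
L=(A[...,:2]-[454,328])@np.array([[c,-s_],[s_,c]])
for x,y in [(-120,-50),(-120,-20),(-120,-85),(-90,-50),(-120,40),(0,-105),(88,0),(-31,-39)]:
    m=np.hypot(L[...,0]-x,L[...,1]-y)<8; print(x,y,np.median(A[m][:,2]))
E
```

```text
[218.  532.1 177.6] [180.   -0.  157.7] [-0.8 -0.4  0.6] 91.03369106643913 1.9
[149.9 561.6 385.6] [164.7   0.   67.8] 60.13690544481352
(600, 430) 857 -10.414632737158172 3.3664306214104727 151.05047133411722
(640, 400) 1097 -9.696212015220453 34.4737370118462 155.35130136946395
(600, 480) 930 -11.842944338235156 3.227310637870346 152.44029437828522
-120 -50 31.007577337027897
-120 -20 27.855948917573187
-120 -85 24.557235731627316
-90 -50 24.779343673306812
-120 40 27.851249109776177
0 -105 0.36207484754982033
88 0 -798.7633828317812
-31 -39 30.995323821450256
```

```bash
python3 - <<'E'
from h import *
P=np.concatenate([cloud(shot(n)).reshape(-1,3) for n in ('top','side')]);P=P[P[:,2]>-30]
print('y:',list(range(600,150,-40)))
for x in range(700,170,-40):
    print(x,[ (lambda z:int(np.percentile(z,97)) if len(z)>2 else '.')(P[(abs(P[:,0]-x)<20)&(abs(P[:,1]-y)<20)][:,2]) for y in range(600,150,-40)])
E
```

```text
y: [600, 560, 520, 480, 440, 400, 360, 320, 280, 240, 200, 160]
700 [263, 156, 156, 155, 153, 140, 150, 133, 8, 9, 9, '.']
660 [122, 144, 153, 150, 149, 121, 127, 97, 8, 8, 10, '.']
620 [121, 119, 118, 118, 137, 117, 113, 21, 7, 8, 9, '.']
580 [8, 7, 7, 8, 8, 8, 7, 8, 6, 7, 9, '.']
540 [9, 8, 7, 8, 7, 121, 120, 120, 119, 8, 8, '.']
500 [8, 7, 8, 11, 5, 118, 78, 116, 119, 118, 18, '.']
460 [16, 38, 9, 7, '.', 120, 132, 77, 79, 118, 7, '.']
420 [40, 40, 38, 8, 118, 136, 141, 78, 77, 118, 9, '.']
380 [38, 41, 35, 8, 92, 120, 119, 120, 119, 117, 9, '.']
340 [8, 8, 7, 6, 33, 33, 31, 33, 33, 28, 8, '.']
300 [333, 541, 568, 7, 26, 28, 31, 32, 32, 27, 7, '.']
260 [335, 582, 596, 608, 608, 6, 6, 8, 6, 7, 8, '.']
220 [265, 589, 591, 580, 623, 634, 635, 8, 8, 6, 8, '.']
180 [579, 597, 601, 393, 337, 648, 662, 676, 682, 6, 8, '.']
```

Emit:
move_arm([
  [[3,-3,4],7,0],
  [[4,-4,4],7.5,0],
  [[4,-4,2],0,0],
  [[4,-3,0],0,0],
  [[2,-3,0],0,0],
])

```text
time_s: 2.6
ee_pos: [368.6, 383.0, 258.1]
ee_rot: [179.9, 0.1, 172.2]
force: [0.5, 0.2, -0.4]
gripper_width: 91.3
gripper_force: 0.0
```

Emit:
move_arm([
  [[0,0,0],0,0],
  [[0,0,0],0,0],
])

```text
time_s: 2.8
ee_pos: [366.1, 383.9, 257.5]
ee_rot: [180.0, -0.0, 172.1]
force: [0.2, 0.2, 0.2]
gripper_width: 91.2
gripper_force: 0.0
```

```bash
python3 - <<'E'
from h import *
np.set_printoptions(precision=1,suppress=True)
p=shot('wrist','w1.png');P=cloud(p); print(p['position'],p['orientation'])
print('rim',rect(P,110,122,(454,328),125))
m=(P[...,2]>120)&(np.hypot(P[...,0]-428,P[...,1]-371)<50)
q=P[m]; print(m.sum(),q.min(0),q.max(0),q.mean(0))
for lo,hi in ((136,145),(130,136),(124,130),(118,124),(110,118),(95,110),(75,95)):
    c,s=np.cos(np.radians(-7.8)),np.sin(np.radians(-7.8));L=(P[...,:2]-[454,328])@np.array([[c,-s],[s,c]])
    m=(P[...,2]>lo)&(P[...,2]<hi)&(np.hypot(L[...,0]+31,L[...,1]-39)<28); q=L[m]
    if len(q): print(lo,m.sum(),q.min(0),q.max(0))
for l in ('tub_rim','tub_floor','tare_pad_top','red_top_bottle','tall_dropper'):
    print(l,[(round(a['score'],2),at_z(p,a['point'],{'tub_rim':116,'tub_floor':32,'tare_pad_top':27.5}.get(l,32))) for a in env.landmark_of(p,l)[:2]])
E
```

```text
[293.3 395.2 465.6] [164.7  -0.   82.2]
rim (((455.4781494140625, 328.2263488769531), (182.95501708984375, 148.26727294921875), 82.09979248046875), 4133, np.float64(116.71134467893609))
944 [412.1 352.2 120.1] [444.7 390.9 140.6] [425.5 371.7 134.9]
136 542 [-44.1  23.1] [-16.1  55.1]
130 265 [-46.9  20.7] [-15.5  58.6]
124 87 [-47.3  20.4] [-29.7  58.7]
118 71 [-47.6  20.2] [-33.2  58.9]
110 91 [-47.8  19.6] [-33.   59.2]
95 117 [-48.   19.2] [-32.6  59.4]
75 133 [-47.6  13.2] [-23.4  64.3]
tub_rim [(0.58, array([453.7, 331.2, 116. ]))]
tub_floor [(0.84, array([454.6, 324.9,  32. ]))]
tare_pad_top [(0.89, array([324.5, 293.6,  27.5]))]
red_top_bottle [(0.56, array([433.4, 372.6,  32. ]))]
tall_dropper []
```

View pics/w1.png

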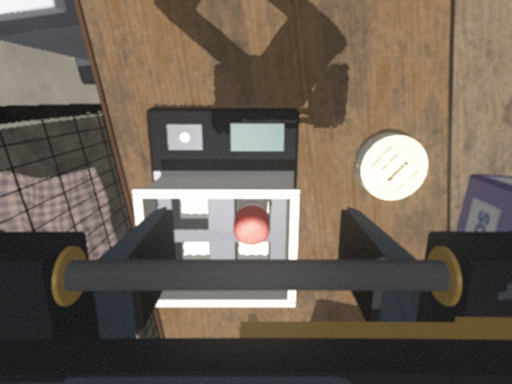

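Emit:
move_arm([
  [[3.2,-0.6,-2],0,0.43],
  [[3.1,-0.7,-3],0,0.43],
  [[0,0,-3],0,0.43],
  [[0,0,0],0,0.43],
  [[0,0,0],0,0.43],
])

```text
time_s: 3.6
ee_pos: [428.5, 371.7, 177.7]
ee_rot: [-180.0, -0.0, 172.3]
force: [0.2, -0.4, 1.0]
gripper_width: 54.5
gripper_force: 0.0
```

Emit:
move_arm([
  [[0.05,-0.05,-2.5],0,0.45],
  [[0,0,-2],0,0.45],
  [[0,0,-1.2],0,0.45],
  [[0,0,-1],0,0.45],
  [[0,0,0],0,0.45],
])

```text
time_s: 4.1
ee_pos: [429.0, 370.8, 110.3]
ee_rot: [-180.0, -0.0, 172.3]
force: [-0.5, 0.2, -0.2]
gripper_width: 49.7
gripper_force: 0.0
```

Emit:
move_arm([
  [[0,0,0],0,0.9],
  [[0,0,0],0,0.9],
  [[0,0,0],0,0.9],
  [[0,0,0],0,0.9],
], squeeze=12)

```text
time_s: 4.5
ee_pos: [429.6, 370.8, 110.9]
ee_rot: [180.0, 0.0, 172.2]
force: [-0.3, 0.1, 0.7]
gripper_width: 21.1
gripper_force: 0.0
```

```bash
python3 - <<'E'
from h import *
s=env.state();print(s['gripper_width'],s['gripper_force'],s['time_s'])
p=shot('wrist');q=shot('side');t=shot('top')
a=p['frame'];b=cv2.resize(q['frame'][140:200,170:260],(540,360),interpolation=2);c=cv2.resize(t['frame'][150:230,130:210],(360,360),interpolation=2)
cv2.imwrite('pics/c1.png',np.vstack([np.hstack([b[:300],c[:300,:260]]),cv2.resize(a,(400,300))[:, :].repeat(2,1)[:,:800]])[:,:,::-1])
E
```

```text
21.061388715848523 0.0 4.5
```

View pics/c1.png

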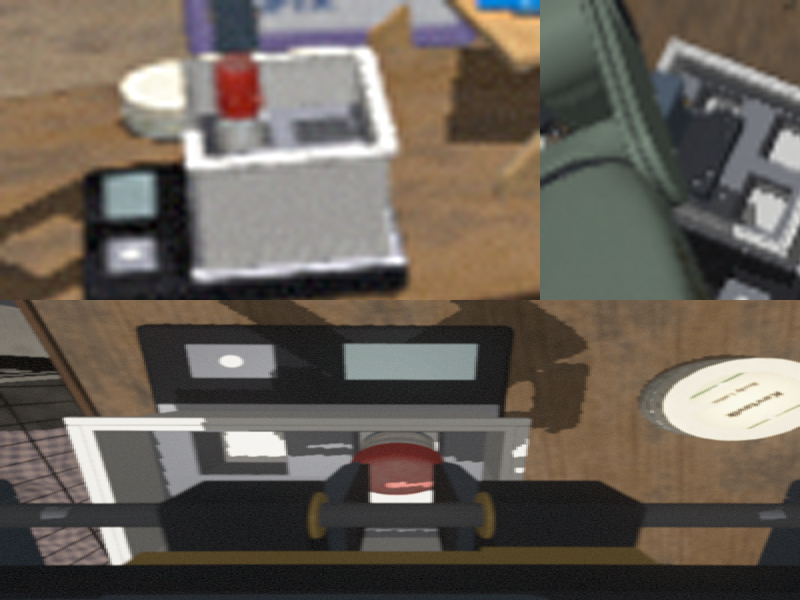

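```bash
python3 - <<'E'
from h import *
np.set_printoptions(precision=1,suppress=True)
c,s=np.cos(np.radians(-7.9)),np.sin(np.radians(-7.9))
for n in ('wrist','side'):
    p=shot(n);P=cloud(p);F=p['frame'].astype(int)
    m=(F[...,0]>F[...,1]*1.8)&(F[...,0]>60)&(np.hypot(P[...,0]-430,P[...,1]-370)<80)&(P[...,2]>60)
    L=(P[...,:2]-[454.8,328])@np.array([[c,-s],[s,c]]);q=np.c_[L[m],P[m][:,2]]
    print(n,m.sum(),np.percentile(q,[2,25,50,75,98],axis=0))
    if n=='wrist':
        v,u=np.nonzero(m);print(u.min(),u.max(),v.min(),v.max())
        cv2.imwrite('pics/c2.png',cv2.resize(p['frame'][60:200,150:350],(800,560),interpolation=2)[:,:,::-1])
E
```

```text
wrist 1077 [[-48.6  21.5 100.5]
 [-47.4  30.3 113.8]
 [-45.8  38.2 123.6]
 [-43.9  46.4 131. ]
 [-37.9  55.7 135.1]]
224 283 184 221
side 55 [[-45.7  14.1  96.7]
 [-39.7  18.1 107.3]
 [-32.1  21.  117.7]
 [-23.9  25.9 127.1]
 [-17.6  33.2 134.9]]
```

View pics/c2.png

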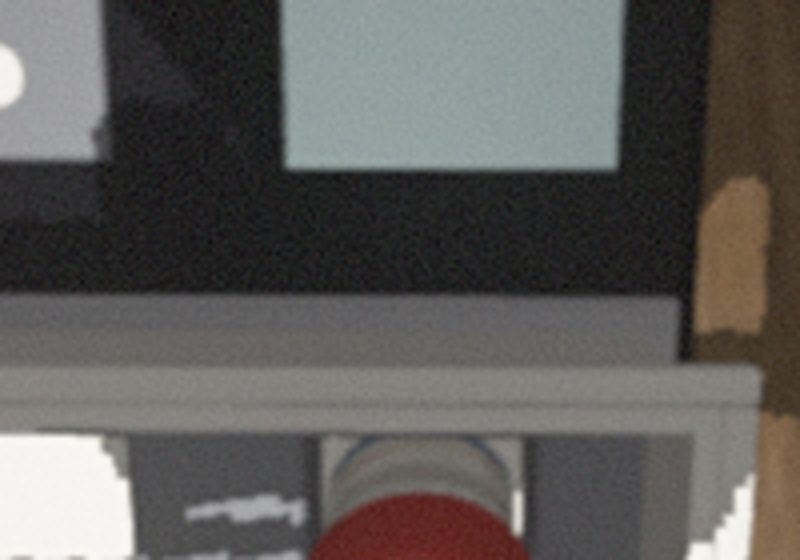

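Emit:
move_arm([
  [[0,0,0],0,1],
  [[0,0,0],0,1],
  [[0,0,0],0,1],
])

```text
time_s: 5.05
ee_pos: [429.4, 370.7, 110.4]
ee_rot: [180.0, -0.0, 172.2]
force: [-1.0, 0.2, -0.7]
gripper_width: 0.4
gripper_force: 0.0
```

```bash
python3 - <<'E'
from h import *
np.set_printoptions(precision=1,suppress=True)
p=shot('wrist');q=shot('side')
b=cv2.resize(q['frame'][120:200,170:260],(585,520),interpolation=2)
a=cv2.resize(p['frame'][150:280,200:310],(215,254))
b[:254,:215]=a
cv2.imwrite('pics/c3.png',b[:,:,::-1])
P=cloud(q);c,s=np.cos(np.radians(-7.9)),np.sin(np.radians(-7.9))
L=(P[...,:2]-[454.8,328])@np.array([[c,-s],[s,c]])
for v in range(140,182,2):
    print(v,[(u,*L[v,u].round().astype(int).tolist(),int(P[v,u,2])) for u in range(204,217,3)], q['frame'][v,209])
E
```

```text
140 [(204, -49, 30, 186), (207, -36, 24, 187), (210, -23, 29, 184), (213, 2, 343, 51), (216, 18, 336, 53)] [50 63 72]
142 [(204, -49, 28, 177), (207, -36, 30, 176), (210, -23, 27, 176), (213, 2, 343, 40), (216, 17, 336, 41)] [57 68 80]
144 [(204, -47, 342, 33), (207, -37, 35, 164), (210, -24, 31, 165), (213, 1, 344, 28), (216, 17, 340, 28)] [54 66 81]
146 [(204, -48, 348, 18), (207, -38, 30, 157), (210, -24, 33, 154), (213, 0, 345, 16), (216, 16, 342, 16)] [56 68 75]
148 [(204, -49, 336, 12), (207, -33, 337, 10), (210, -17, 342, 7), (213, -1, 338, 7), (216, 16, 344, 3)] [110  95 136]
150 [(204, -52, 82, 115), (207, -39, 35, 135), (210, -26, 24, 139), (213, -11, 81, 112), (216, 3, 79, 112)] [146  96  86]
152 [(204, -53, 77, 107), (207, -40, 23, 131), (210, -27, 18, 132), (213, -11, 83, 101), (216, 3, 85, 99)] [164  63  51]
154 [(204, -53, 84, 94), (207, -41, 19, 123), (210, -27, 21, 121), (213, -12, 85, 90), (216, 2, 80, 91)] [151  37  30]
156 [(204, -54, 84, 84), (207, -41, 20, 113), (210, -28, 17, 113), (213, -12, 89, 78), (216, 1, 83, 79)] [150  37  25]
158 [(204, -55, 79, 76), (20
[... 745 characters left out ...]
9), (210, -35, -86, 97), (213, -23, -86, 96), (216, -10, -85, 94)] [159 155 151]
172 [(204, -61, -84, 89), (207, -49, -88, 90), (210, -36, -86, 87), (213, -24, -94, 90), (216, -11, -85, 85)] [152 154 150]
174 [(204, -62, -82, 78), (207, -49, -90, 81), (210, -37, -85, 77), (213, -24, -80, 73), (216, -11, -85, 75)] [158 156 152]
176 [(204, -63, -83, 69), (207, -50, -86, 69), (210, -37, -84, 67), (213, -25, -92, 70), (216, -12, -87, 66)] [155 151 150]
178 [(204, -63, -86, 61), (207, -51, -91, 63), (210, -38, -85, 58), (213, -25, -87, 58), (216, -12, -87, 56)] [155 153 152]
180 [(204, -64, -88, 53), (207, -51, -88, 51), (210, -39, -86, 49), (213, -26, -82, 45), (216, -13, -82, 44)] [150 150 146]
```

View pics/c3.png

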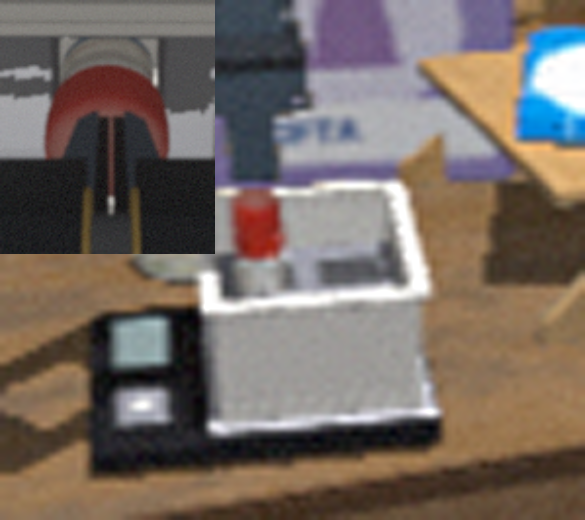

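```bash
python3 - <<'E'
from h import *
np.set_printoptions(precision=1,suppress=True)
s=env.state();print(s['ee_pos'],s['qpos'],s['force'])
p=shot('wrist');P=cloud(p);print(p['position'])
for v in range(195,300,6): print(v,[P[v,u].round().astype(int).tolist() for u in (243,249,255,261,268)])
E
```

```text
[429.4 370.7 110.4] [ 39.6  20.5  96.6   0.   62.9 -42.6] [-0.5  0.9 -0.3]
[356.5 382.  318.4]
195 [[412, 366, 123], [413, 370, 125], [413, 373, 124], [413, 377, 125], [415, 381, 120]]
201 [[414, 366, 132], [414, 370, 133], [414, 373, 132], [415, 377, 133], [416, 381, 131]]
207 [[416, 366, 135], [412, 370, 148], [417, 373, 136], [417, 376, 136], [418, 380, 135]]
213 [[412, 368, 159], [412, 371, 158], [414, 373, 154], [415, 377, 154], [413, 380, 159]]
219 [[412, 368, 167], [412, 371, 167], [414, 373, 163], [414, 376, 163], [414, 380, 166]]
225 [[412, 368, 174], [414, 371, 172], [414, 374, 171], [414, 376, 173], [414, 380, 175]]
231 [[392, 373, 232], [414, 371, 179], [414, 374, 178], [415, 376, 177], [413, 379, 183]]
237 [[392, 374, 236], [414, 371, 185], [414, 374, 185], [415, 376, 185], [414, 379, 188]]
243 [[392, 374, 238], [414, 371, 190], [414, 374, 191], [415, 376, 191], [413, 379, 195]]
249 [[393, 374, 241], [414, 371, 197], [414, 374, 198], [414, 376, 197], [394, 380, 241]]
255 [[394, 374, 242], [414, 371, 202], [414, 374, 203], [414, 376, 202], [395, 380, 242]]
261 [[394, 374, 245], [397, 375, 240], [397, 376, 241], [397, 378, 240], [395, 380, 245]]
267 [[395, 373, 246], [398, 374, 242], [398, 376, 242], [398, 378, 242], [396, 379, 246]]
273 [[397, 373, 246], [399, 374, 243], [399, 376, 242], [399, 377, 243], [398, 379, 246]]
279 [[398, 373, 247], [400, 374, 244], [400, 376, 244], [400, 377, 244], [399, 379, 247]]
285 [[399, 373, 247], [402, 374, 244], [403, 375, 243], [402, 377, 243], [401, 379, 246]]
291 [[401, 373, 247], [428, 369, 204], [429, 372, 203], [429, 374, 203], [402, 379, 247]]
297 [[403, 372, 247], [431, 369, 204], [432, 371, 203], [432, 374, 203], [404, 378, 247]]
```

Emit:
move_arm([
  [[0,0,0.5],0,0.44],
  [[0,0,0],0,0.44],
  [[0,0,0],0,0.44],
  [[0,0,0],0,0.44],
  [[0,0,0],0,0.44],
])

```text
time_s: 5.7
ee_pos: [429.3, 370.6, 115.3]
ee_rot: [-180.0, -0.0, 172.2]
force: [-0.0, -0.3, 0.5]
gripper_width: 37.5
gripper_force: 0.0
```

Emit:
move_arm([
  [[0,0,-1],0,0.44],
  [[0,0,-1],0,0.44],
  [[0,0,0],0,0.44],
])

```text
time_s: 6.0
ee_pos: [428.1, 369.6, 93.2]
ee_rot: [-179.8, -0.2, 172.2]
force: [0.1, -0.1, -0.2]
gripper_width: 51.0
gripper_force: 0.0
```

```bash
python3 - <<'E'
from h import *
np.set_printoptions(precision=1,suppress=True)
s=env.state();print(s['ee_pos'],s['gripper_width'])
p=shot('wrist','w3.png');P=cloud(p);q=shot('side');Q=cloud(q)
c,sn=np.cos(np.radians(-7.9)),np.sin(np.radians(-7.9));M=np.array([[c,-sn],[sn,c]])
for n,f,X in (('w',p,P),('s',q,Q)):
    L=(X[...,:2]-[454.8,328])@M;F=f['frame'].astype(int)
    m=(F.max(-1)<95)&(abs(L[...,0]+31)<25)&(abs(L[...,1]-39)<55)&(X[...,2]>100)&(X[...,2]<185)
    k=np.c_[L[m],X[m][:,2]]
    for lo in range(100,185,10):
        z=k[(k[:,2]>=lo)&(k[:,2]<lo+10)]
        if len(z)>3: print(n,lo,len(z),z.min(0),z.max(0))
cv2.imwrite('pics/w3.png',cv2.resize(p['frame'][100:300,130:380],(750,600),interpolation=2)[:,:,::-1])
E
```

```text
[428.1 369.6  93.2] 51.0311380114681
w 100 165 [-55.7  19.  100.3] [-35.   82.  109.9]
w 110 170 [-55.6  19.2 110. ] [-35.4  81.7 120. ]
w 120 82 [-48.3   9.4 120.1] [-36.3  57.1 129.9]
w 130 400 [-49.5   5.3 130.2] [-19.3  72.7 140. ]
w 140 511 [-49.5   4.8 140. ] [-24.   74.1 150. ]
w 150 588 [-49.5   3.5 150. ] [-15.4  75.3 160. ]
w 160 701 [-49.7   2.1 160. ] [-15.8  75.4 170. ]
w 170 959 [-49.7   1.9 170. ] [-14.9  76.8 180. ]
w 180 571 [-49.6   1.6 180. ] [-14.7  77.3 185. ]
s 130 11 [-44.9   3.  132.3] [-18.5   8.6 139.1]
s 140 15 [-44.6  -1.2 140.6] [-17.7   8.2 149.2]
s 150 14 [-43.9  -1.  150.3] [-17.3   6.4 159.9]
s 160 14 [-43.3  -2.8 160.6] [-16.6   9.  169.4]
s 170 16 [-46.5  -3.  170.3] [-16.2   6.1 179.9]
s 180 10 [-46.2  -4.3 180.9] [-15.3   7.  184.3]
```

Emit:
move_arm([
  [[0.1,0.1,-1],0,0.44],
  [[0,0,-1],0,0.44],
  [[0,0,-0.5],0,0.44],
])

```text
time_s: 6.4
ee_pos: [429.8, 371.2, 68.9]
ee_rot: [-179.9, -0.1, 172.2]
force: [0.3, 0.5, -0.2]
gripper_width: 51.1
gripper_force: 0.0
```

Emit:
move_arm([
  [[0,0,0],0,1],
  [[0,0,0],0,1],
  [[0,0,0],0,1],
  [[0,0,0],0,1],
], squeeze=12)

```text
time_s: 6.8
ee_pos: [430.5, 371.8, 70.6]
ee_rot: [180.0, 0.0, 172.2]
force: [0.5, 0.8, -0.3]
gripper_width: 39.3
gripper_force: 12.0
```

Emit:
move_arm([
  [[0,0,2],0,1],
  [[0,0,3],0,1],
  [[0,0,3],0,1],
  [[0,0,3],0,1],
  [[0,0,0],0,1],
], squeeze=15)

```text
time_s: 7.3
ee_pos: [432.7, 373.6, 185.3]
ee_rot: [179.6, 0.4, 172.2]
force: [0.2, 0.6, -0.3]
gripper_width: 39.2
gripper_force: 15.0
```

Emit:
move_arm([
  [[1.3,2.3,0],0,1],
  [[1.3,2.3,0],0,1],
  [[1.3,2.3,0],0,1],
  [[1.3,2.3,0],0,1],
  [[1.3,2.3,0],0,1],
])

```text
time_s: 7.8
ee_pos: [495.5, 487.2, 179.2]
ee_rot: [-179.9, -0.1, 172.2]
force: [-0.3, 0.9, -1.1]
gripper_width: 38.9
gripper_force: 15.0
```

Emit:
move_arm([
  [[1.4,2.3,0],0,1],
  [[0,0,0],0,1],
  [[0,0,0],0,1],
])

```text
time_s: 8.1
ee_pos: [508.9, 509.3, 178.7]
ee_rot: [-179.9, -0.1, 172.2]
force: [-0.5, -0.0, -0.4]
gripper_width: 38.9
gripper_force: 15.0
```

```bash
python3 - <<'E'
from h import *
np.set_printoptions(precision=1,suppress=True)
for n in ('side','top'):
    q=shot(n);Q=cloud(q);F=q['frame'].astype(int)
    m=(np.hypot(Q[...,0]-509,Q[...,1]-509)<45)&(Q[...,2]>20)&(Q[...,2]<260)
    for lo in range(20,260,20):
        k=Q[m&(Q[...,2]>=lo)&(Q[...,2]<lo+20)];f=F[m&(Q[...,2]>=lo)&(Q[...,2]<lo+20)]
        if len(k)>2: print(n,lo,len(k),k.min(0),k.max(0),f.mean(0))
E
```

```text
side 140 25 [489.1 481.5 142.7] [520.8 501.3 159.1] [140.6 140.2 140.1]
side 160 28 [490.9 487.5 160.1] [523.3 508.1 179.6] [155.5 151.6 147.2]
side 180 26 [489.9 484.7 180.7] [516.9 514.  199.8] [152.  150.9 148.7]
side 200 23 [489.3 483.3 200.9] [520.3 505.2 219.1] [125.7  88.4  88.3]
side 220 35 [487.2 473.  220.9] [521.8 543.3 239.8] [66.9 73.9 85. ]
side 240 35 [486.3 474.5 240.4] [522.5 537.1 259.8] [55.3 63.2 75.9]
top 140 6 [486.8 486.9 142.3] [509.5 513.7 157.7] [68.3 67.2 65.5]
top 160 5 [485.5 503.9 162.1] [488.9 517.3 173.8] [72.4 71.8 69.6]
```

Emit:
move_arm([
  [[0,0,-3],0,1],
  [[0,0,-3],0,1],
  [[0,0,-3],0,1],
  [[0,0,-2.5],0,1],
  [[0,0,-1],0,1],
])

```text
time_s: 8.7
ee_pos: [507.7, 507.5, 52.8]
ee_rot: [-179.8, -0.2, 172.2]
force: [-0.7, -0.7, -0.7]
gripper_width: 39.1
gripper_force: 15.0
```

Emit:
move_arm([
  [[0,0,-0.5],0,1],
  [[0,0,-0.3],0,1],
  [[0,0,-0.3],0,1],
  [[0,0,0],0,1],
])

```text
time_s: 9.1
ee_pos: [509.7, 510.0, 45.2]
ee_rot: [179.9, 0.0, 172.2]
force: [0.3, 0.1, -0.6]
gripper_width: 38.8
gripper_force: 15.0
```

Emit:
move_arm([
  [[0,0,-0.3],0,1],
  [[0,0,0],0,1],
])

```text
time_s: 9.3
ee_pos: [509.4, 509.7, 41.5]
ee_rot: [180.0, 0.0, 172.2]
force: [-0.4, -0.3, -1.0]
gripper_width: 39.0
gripper_force: 15.0
```

Emit:
move_arm([
  [[0,0,-0.2],0,1],
  [[0,0,0],0,1],
])

```text
time_s: 9.5
ee_pos: [509.3, 509.6, 39.2]
ee_rot: [-180.0, -0.0, 172.2]
force: [0.7, 0.0, -1.0]
gripper_width: 38.8
gripper_force: 15.0
```

Emit:
move_arm([
  [[0,0,-0.2],0,1],
  [[0,0,0],0,1],
])

```text
time_s: 9.7
ee_pos: [509.7, 509.9, 38.0]
ee_rot: [180.0, 0.0, 172.2]
force: [0.2, -0.5, 2.7]
gripper_width: 38.7
gripper_force: 15.0
```

Emit:
move_arm([
  [[0,0,0],0,0.4],
  [[0,0,0],0,0.4],
  [[0,0,0],0,0.4],
  [[0,0,1.5],0,0.4],
  [[0,0,3],0,0.4],
])

```text
time_s: 10.2
ee_pos: [508.1, 508.4, 80.8]
ee_rot: [-179.7, -0.2, 172.2]
force: [0.2, -0.2, 0.1]
gripper_width: 54.4
gripper_force: 0.0
```

Emit:
move_arm([
  [[0,0,4],0,0.5],
  [[0,0,4],0,1],
  [[-3,-3.5,2],0,1],
  [[-3,-3.5,0],0,1],
  [[-3,-3.5,0],0,1],
])

```text
time_s: 10.7
ee_pos: [419.1, 404.3, 184.3]
ee_rot: [179.8, 0.1, 172.2]
force: [-0.7, -0.2, -0.3]
gripper_width: 17.6
gripper_force: 0.0
```

Emit:
move_arm([
  [[-3,-3.5,0],0,1],
  [[-3,-3.5,0],0,1],
  [[-3,-4,0],0,1],
  [[0,0,0],0,1],
  [[0,0,0],0,1],
])

```text
time_s: 11.2
ee_pos: [329.7, 294.8, 183.9]
ee_rot: [179.8, 0.1, 172.2]
force: [-0.1, 0.0, 1.4]
gripper_width: 0.3
gripper_force: 0.0
```

```bash
python3 - <<'E'
from h import *
np.set_printoptions(precision=1,suppress=True)
q=shot('side');Q=cloud(q);t=shot('top')
m=(np.hypot(Q[...,0]-509,Q[...,1]-510)<45)&(Q[...,2]>15);print('bottle',Q[m].min(0),Q[m].max(0))
m=(np.hypot(Q[...,0]-328,Q[...,1]-295)<40)&(Q[...,2]>180)&(Q[...,2]<300);k=Q[m];print('tip',len(k),np.sort(k[:,2])[:8],k[k[:,2]<240].min(0),k[k[:,2]<240].max(0))
P=cloud(t)
for n,p in (('top',t),('side',q)):
  F=p['frame'].astype(int);X=cloud(p)
  print(n,[(round(a['score'],2),at_z(p,a['point'],27.5)) for a in env.landmark_of(p,'tare_pad_top')[:2]])
cv2.imwrite('pics/s4.png',cv2.resize(q['frame'][130:200,160:260],(800,560),interpolation=2)[:,:,::-1])
E
```

```text
bottle [490.4 480.2  79.5] [523.  521.6 108.1]
tip 103 [220.7 221.2 221.4 223.  224.5 224.7 225.3 226. ] [313.9 277.5 220.7] [346.6 292.8 239.9]
top [(0.47, array([ 407.3, -308.7,   27.5])), (0.42, array([315.8, 304.1,  27.5]))]
side [(0.59, array([337.8, 283.1,  27.5]))]
```

View pics/s4.png

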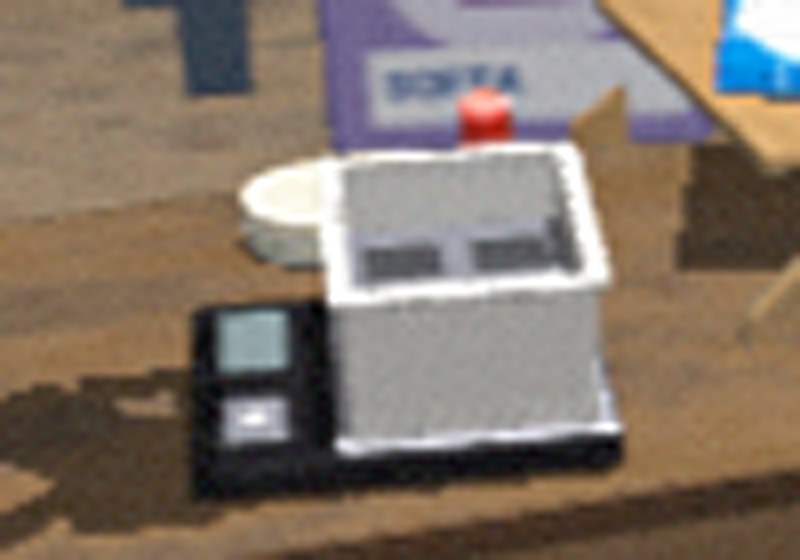

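Emit:
move_arm([
  [[-0.2,0,-4],0,1],
  [[0,0,-4],0,1],
  [[0,0,-4],0,1],
  [[0,0,-3.5],0,1],
  [[0,0,-2],0,1],
])

```text
time_s: 11.9
ee_pos: [326.9, 294.6, 4.5]
ee_rot: [-179.8, -0.2, 172.2]
force: [-1.0, -0.3, -0.5]
gripper_width: 0.2
gripper_force: 0.0
```

Emit:
move_arm([
  [[0,0,-0.5],0,1],
  [[0,0,0],0,1],
  [[0,0,0],0,1],
])

```text
time_s: 12.2
ee_pos: [328.7, 295.9, 3.1]
ee_rot: [179.9, 0.1, 172.2]
force: [1.4, 0.3, 0.1]
gripper_width: 0.4
gripper_force: 0.0
```

Emit:
move_arm([
  [[-0.1,0,-0.3],0,1],
  [[0,0,-0.3],0,1],
  [[0,0,0],0,1],
])

```text
time_s: 12.5
ee_pos: [326.6, 294.9, -3.5]
ee_rot: [180.0, 0.0, 172.2]
force: [-0.5, -0.5, -0.8]
gripper_width: 0.3
gripper_force: 0.0
```

Emit:
move_arm([
  [[0,0,-0.2],0,1],
  [[0,0,0],0,1],
])

```text
time_s: 12.7
ee_pos: [326.5, 294.8, -5.7]
ee_rot: [180.0, -0.0, 172.2]
force: [-0.6, 0.0, 1.0]
gripper_width: 0.5
gripper_force: 0.0
```

Emit:
move_arm([
  [[0,0,-0.1],0,1],
  [[0,0,0],0,1],
])

```text
time_s: 12.9
ee_pos: [326.5, 294.8, -6.8]
ee_rot: [-180.0, -0.0, 172.2]
force: [-0.8, 0.2, -0.1]
gripper_width: 0.6
gripper_force: 0.0
```

Emit:
move_arm([
  [[0,0,-0.1],0,1],
  [[0,0,0],0,1],
])

```text
time_s: 13.1
ee_pos: [326.5, 294.8, -7.8]
ee_rot: [-180.0, -0.0, 172.2]
force: [-0.3, 0.0, 0.4]
gripper_width: 0.8
gripper_force: 0.0
```

Emit:
move_arm([
  [[0,0,-0.1],0,1],
  [[0,0,0],0,1],
])

```text
time_s: 13.3
ee_pos: [326.6, 294.9, -8.7]
ee_rot: [180.0, 0.0, 172.2]
force: [0.5, 0.3, 1.5]
gripper_width: 0.4
gripper_force: 0.1
```

Emit:
move_arm([
  [[0,0,-0.1],0,1],
  [[0,0,0],0,1],
])

```text
time_s: 13.5
ee_pos: [326.6, 294.9, -9.6]
ee_rot: [180.0, 0.0, 172.2]
force: [0.2, -0.6, 2.6]
gripper_width: 0.5
gripper_force: 1.5
```

Emit:
move_arm([
  [[0,0,-0.1],0,1],
  [[0,0,0],0,1],
])

```text
time_s: 13.7
ee_pos: [326.6, 294.9, -10.4]
ee_rot: [180.0, 0.0, 172.2]
force: [-1.9, -0.8, 5.9]
gripper_width: 0.1
gripper_force: 3.0
```

Emit:
move_arm([
  [[0,0,-0.05],0,1],
  [[0,0,0],0,1],
  [[0,0,0],0,1],
  [[0,0,0],0,1],
])

```text
time_s: 14.1
ee_pos: [326.7, 294.9, -10.7]
ee_rot: [180.0, 0.0, 172.2]
force: [-0.8, -0.9, 7.7]
gripper_width: 0.4
gripper_force: 3.6
```

Emit:
move_arm([
  [[0,0,2],0,1],
  [[-1,0,4],0,1],
  [[0,0,5],0,0.5],
  [[0,0,5],0,0],
  [[2,-4,2],0,0],
])

```text
time_s: 14.6
ee_pos: [338.0, 259.1, 173.4]
ee_rot: [179.5, 0.3, 172.6]
force: [1.3, -0.4, -0.5]
gripper_width: 21.3
gripper_force: 0.0
```

Emit:
move_arm([
  [[2.2,-4,0],0,0],
  [[2.2,-4,0],0,0],
  [[2.2,-4,0],0,0],
  [[2.2,-4,0],0,0],
  [[2.2,-4,0],0,0],
])

```text
time_s: 15.1
ee_pos: [447.0, 53.1, 168.7]
ee_rot: [180.0, 0.0, 172.2]
force: [-0.2, 0.2, 0.6]
gripper_width: 61.3
gripper_force: 0.0
```

Emit:
move_arm([
  [[2.2,-4,0],0,0],
  [[2.2,-4,0],0,0],
  [[2.2,-4,0],0,0],
  [[2.2,-4,0],0,0],
  [[0,-4,0],0,0],
])

```text
time_s: 15.6
ee_pos: [536.7, -147.2, 168.0]
ee_rot: [180.0, 0.1, 172.2]
force: [0.0, 0.5, -0.5]
gripper_width: 91.0
gripper_force: 0.0
```

Emit:
move_arm([
  [[0,0,0],0,0],
  [[0,0,0],0,0],
])

```text
time_s: 15.8
ee_pos: [534.1, -145.5, 168.1]
ee_rot: [179.9, -0.1, 172.1]
force: [0.5, -0.3, -0.5]
gripper_width: 91.3
gripper_force: 0.0
```

```bash
cat >> h.py <<'E'
def caps(P,cs,lo=58,hi=75,r=35):
    for c in cs:
        m=(P[...,2]>lo)&(P[...,2]<hi)&(np.hypot(P[...,0]-c[0],P[...,1]-c[1])<r)
        q=P[m]
        if len(q): print('cap',c,len(q),q.min(0),q.max(0),'mid',(q.min(0)+q.max(0))/2)
E
python3 - <<'E'
from h import *
np.set_printoptions(precision=1,suppress=True)
p=shot('wrist','w5.png');P=cloud(p);print(p['position'],env.state()['ee_pos'])
V=[(563,-182),(665,-206),(565,-373)]
caps(P,V)
t=shot('top');caps(cloud(t),V);print('handle',rect(cloud(t),33,50,(404,-320),100))
print([(round(a['score'],2),np.round(a['point'])) for a in env.search_frame(p,'vial_1')],[(round(a['score'],2),np.round(a['point'])) for a in env.search_frame(t,'vial_1')])
E
```

```text
[ 461.5 -134.2  376.2] [ 534.1 -144.6  168.3]
cap (563, -182) 558 [ 551. -192.   58.] [ 575.7 -166.5   70.1] mid [ 563.4 -179.2   64.1]
cap (665, -206) 509 [ 653.4 -215.5   58. ] [ 679.8 -189.8   70.5] mid [ 666.6 -202.7   64.2]
cap (565, -373) 111 [ 553.9 -376.3   58.1] [ 561.5 -360.3   69.3] mid [ 557.7 -368.3   63.7]
cap (563, -182) 4 [ 551.7 -175.3   64.5] [ 569.7 -167.5   71.9] mid [ 560.7 -171.4   68.2]
cap (565, -373) 33 [ 555.3 -381.9   59.7] [ 578.8 -357.1   73.6] mid [ 567.1 -369.5   66.6]
handle (((404.59710693359375, -318.5621337890625), (91.4686050415039, 15.569500923156738), 78.80320739746094), 70, np.float64(45.12660707778991))
[(0.76, array([223., 297.])), (0.68, array([ 60., 222.])), (0.65, array([231., 203.]))] [(0.45, array([142., 163.]))]
```

View pics/w5.png

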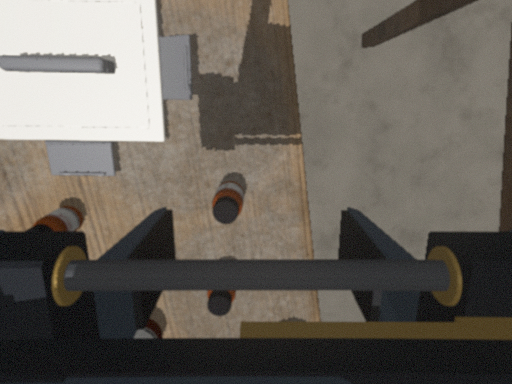

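Emit:
move_arm([
  [[1.5,-1.7,-2],0,0],
  [[1.4,-1.8,-3],0,0],
  [[0,0,-4],0,0],
  [[0,0,-3.5],0,0],
  [[0,0,-2],0,0],
])

```text
time_s: 16.5
ee_pos: [561.8, -178.3, 21.0]
ee_rot: [179.9, -0.2, 172.3]
force: [0.4, 0.3, -0.9]
gripper_width: 91.3
gripper_force: 0.0
```

Emit:
move_arm([
  [[0,0,-1.3],0,0.2],
  [[0,0,0],0,0.4],
  [[0,0,0],0,0.4],
])

```text
time_s: 16.8
ee_pos: [564.4, -179.9, 11.8]
ee_rot: [-180.0, 0.1, 172.3]
force: [-0.4, -0.5, -0.0]
gripper_width: 70.0
gripper_force: 0.0
```

Emit:
move_arm([
  [[0,0,-0.2],0,1],
  [[0,0,0],0,1],
  [[0,0,0],0,1],
  [[0,0,0],0,1],
  [[0,0,0],0,1],
], squeeze=12)

```text
time_s: 17.3
ee_pos: [563.7, -180.3, 9.1]
ee_rot: [-180.0, 0.0, 172.2]
force: [0.2, -0.4, -0.2]
gripper_width: 30.3
gripper_force: 2.9
```

Emit:
move_arm([
  [[0,0,0],0,1],
  [[0,0,1],0,1],
  [[0,0,3],0,1],
  [[0,0,4],0,1],
  [[0,0,4],0,1],
])

```text
time_s: 17.8
ee_pos: [563.1, -180.0, 130.4]
ee_rot: [180.0, -0.0, 172.2]
force: [0.8, -0.1, -0.6]
gripper_width: 29.1
gripper_force: 11.4
```

```bash
cat >> h.py <<'E'
def held():
    e=env.state()['ee_pos'];p=shot('side');Q=cloud(p)
    m=(np.hypot(Q[...,0]-e[0],Q[...,1]-e[1])<40)&(Q[...,2]>e[2]-60)&(Q[...,2]<e[2]+35);q=Q[m]
    print('ee',e,'n',len(q),q.min(0),q.max(0)); 
    for z in range(int(e[2])-60,int(e[2])+35,15):
        k=q[(q[:,2]>=z)&(q[:,2]<z+15)]
        if len(k)>2: print(z,len(k),k.mean(0),k.min(0),k.max(0))
E
python3 -c "
from h import *
np.set_printoptions(precision=1,suppress=True)
held()"
```

```text
ee [ 563.1 -180.   130.4] n 94 [ 546.2 -197.7  122.6] [ 578.1 -173.4  162.9]
115 16 [ 558.3 -191.3  126.5] [ 548.5 -196.   122.6] [ 573.2 -181.4  129.9]
130 35 [ 556.8 -191.   138. ] [ 546.3 -196.9  130.1] [ 571.8 -173.4  144.9]
145 37 [ 557.8 -191.7  152.3] [ 546.2 -197.7  145.3] [ 578.1 -183.2  159.6]
160 6 [ 560.1 -193.4  162. ] [ 547.  -196.6  160.8] [ 570.  -182.5  162.9]
```

Emit:
move_arm([
  [[-0.6,3,3],0,1],
  [[-0.6,4,2],0,1],
  [[-0.6,4.5,0],0,1],
  [[-0.6,4.5,0],0,1],
  [[-0.6,4.5,0],0,1],
])

```text
time_s: 18.35
ee_pos: [533.1, 26.4, 179.6]
ee_rot: [180.0, 0.1, 172.2]
force: [1.0, 0.9, -0.6]
gripper_width: 29.1
gripper_force: 11.4
```

Emit:
move_arm([
  [[-0.6,4.5,0],0,1],
  [[-0.6,4.5,0],0,1],
  [[-0.6,4.5,0],0,1],
  [[-0.6,4.5,0],0,1],
  [[-0.6,4.5,0],0,1],
])

```text
time_s: 18.85
ee_pos: [503.0, 251.6, 179.4]
ee_rot: [180.0, 0.0, 172.2]
force: [1.1, 0.3, 0.5]
gripper_width: 29.0
gripper_force: 11.4
```

Emit:
move_arm([
  [[-0.6,4.5,0],0,1],
  [[-0.6,4.2,0],0,1],
  [[0,0,0],0,1],
  [[0,0,0],0,1],
])

```text
time_s: 19.25
ee_pos: [491.1, 337.3, 178.8]
ee_rot: [-180.0, -0.0, 172.3]
force: [-0.2, -0.8, -0.2]
gripper_width: 29.0
gripper_force: 11.4
```

Emit:
move_arm([
  [[0,2.5,0],0,1],
  [[0,0,0],0,1],
  [[0,0,0],0,1],
])

```text
time_s: 19.55
ee_pos: [491.7, 360.4, 178.9]
ee_rot: [-179.9, 0.0, 172.2]
force: [-0.4, -0.0, -1.0]
gripper_width: 28.9
gripper_force: 11.4
```

Emit:
move_arm([
  [[0,0,-3],0,1],
  [[0,0,-3],0,1],
  [[0,0,-1.5],0,1],
  [[0,0,0],0,1],
])

```text
time_s: 19.95
ee_pos: [490.2, 359.0, 101.5]
ee_rot: [-179.7, -0.2, 172.1]
force: [-0.3, -0.3, -0.3]
gripper_width: 29.0
gripper_force: 11.4
```

```bash
python3 - <<'E'
from h import *
np.set_printoptions(precision=1,suppress=True)
p=shot('wrist','w6.png');print(env.state()['ee_pos'],rect(cloud(p),110,122,(454,328),125))
E
```

```text
[491.3 360.1 103.3] (((448.00439453125, 328.66644287109375), (184.13145446777344, 133.07452392578125), 82.28044128417969), 15544, np.float64(116.71641937604274))
```

View pics/w6.png

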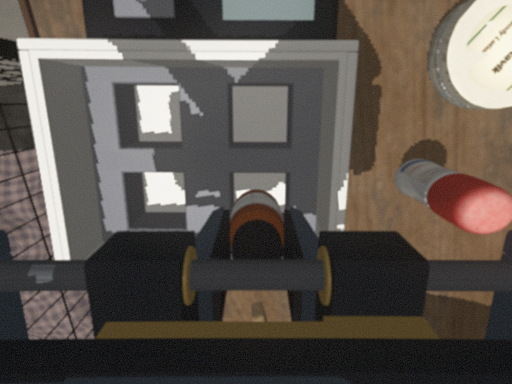

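Emit:
move_arm([
  [[0,0.2,-2],0,1],
  [[0,0,-2],0,1],
  [[0,0,-1.2],0,1],
  [[0,0,0],0,1],
  [[0,0,0],0,1],
])

```text
time_s: 20.5
ee_pos: [492.3, 364.0, 52.9]
ee_rot: [179.9, 0.1, 172.2]
force: [-0.4, -0.5, -0.4]
gripper_width: 29.2
gripper_force: 11.4
```

Emit:
move_arm([
  [[0,0,-0.4],0,1],
  [[0,0,-0.3],0,1],
  [[0,0,0],0,1],
])

```text
time_s: 20.8
ee_pos: [491.4, 363.8, 44.8]
ee_rot: [-180.0, -0.0, 172.2]
force: [0.6, -0.2, -0.2]
gripper_width: 28.9
gripper_force: 11.4
```

Emit:
move_arm([
  [[0,-0.1,-0.2],0,1],
  [[0,0,0],0,1],
])

```text
time_s: 21.0
ee_pos: [491.4, 362.7, 42.6]
ee_rot: [-180.0, -0.0, 172.2]
force: [-0.2, -0.5, -0.3]
gripper_width: 29.2
gripper_force: 11.4
```

Emit:
move_arm([
  [[0,0,-0.1],0,1],
  [[0,0,0],0,1],
])

```text
time_s: 21.2
ee_pos: [491.5, 362.8, 41.7]
ee_rot: [-180.0, -0.0, 172.2]
force: [-0.4, 0.3, -0.8]
gripper_width: 28.8
gripper_force: 11.4
```

Emit:
move_arm([
  [[0,0,-0.1],0,1],
  [[0,0,0],0,1],
])

```text
time_s: 21.4
ee_pos: [491.8, 362.9, 41.0]
ee_rot: [180.0, 0.0, 172.2]
force: [-0.2, -0.6, -0.0]
gripper_width: 28.9
gripper_force: 11.6
```

Emit:
move_arm([
  [[0,0,0],0,0.6],
  [[0,0,0],0,0.5],
  [[0,0,0],0,0.48],
  [[0,0,2],0,0.48],
  [[0,0,4],0,0.48],
])

```text
time_s: 21.9
ee_pos: [489.3, 361.3, 98.2]
ee_rot: [-179.7, -0.3, 172.2]
force: [0.3, 0.0, 0.5]
gripper_width: 47.4
gripper_force: 0.0
```

Emit:
move_arm([
  [[0,0,4],0,0],
  [[0,0,3],0,0],
  [[2,-4,0],0,0],
  [[2,-4,0],0,0],
  [[2,-4,0],0,0],
])

```text
time_s: 22.4
ee_pos: [551.9, 241.9, 171.2]
ee_rot: [180.0, 0.0, 172.3]
force: [0.2, 0.8, 0.5]
gripper_width: 84.4
gripper_force: 0.0
```

```bash
cat >> h.py <<'E'
C7=np.cos(np.radians(-7.9));S7=np.sin(np.radians(-7.9))
def tub():
    p=shot('top');P=cloud(p);L=(P[...,:2]-[454.8,328])@np.array([[C7,-S7],[S7,C7]])
    for x in (31,-31):
        for y in (39,-39):
            m=(P[...,2]>88)&(P[...,2]<106)&(abs(L[...,0]-x)<26)&(abs(L[...,1]-y)<30);k=np.c_[L[m],P[m][:,2]]
            print('pocket',x,y,len(k),k.min(0) if len(k) else '',k.max(0) if len(k) else '')
    print('handle',rect(P,33,50,(404,-320),100))
    m=(np.hypot(P[...,0]-509,P[...,1]-510)<40)&(P[...,2]>60);print('bottle',m.sum(),P[m].mean(0) if m.any() else '')
    return p,P
E
python3 -c "
from h import *
np.set_printoptions(precision=1,suppress=True)
tub()"
```

```text
pocket 31 39 0  
pocket 31 -39 0  
pocket -31 39 0  
pocket -31 -39 0  
handle (((404.85980224609375, -319.35968017578125), (92.88565826416016, 14.882171630859375), 79.38552856445312), 71, np.float64(44.40343675179679))
bottle 83 [504.  502.4  95.1]
```

Emit:
move_arm([
  [[1.1,-4.4,0],0,0],
  [[1.1,-4.4,0],0,0],
  [[1.1,-4.4,0],0,0],
  [[1.1,-4.4,0],0,0],
  [[1.1,-4.4,0],0,0],
])

```text
time_s: 22.95
ee_pos: [606.7, 21.3, 170.8]
ee_rot: [180.0, -0.0, 172.2]
force: [1.2, 0.1, -0.1]
gripper_width: 91.6
gripper_force: 0.0
```

Emit:
move_arm([
  [[1.1,-4.4,0],0,0],
  [[1.1,-4.4,0],0,0],
  [[1.1,-4.4,0],0,0],
  [[1.1,-4.4,0],0,0],
  [[1.1,-4.4,0],0,0],
])

```text
time_s: 23.45
ee_pos: [661.8, -198.7, 170.7]
ee_rot: [180.0, -0.0, 172.2]
force: [0.0, 1.0, 0.1]
gripper_width: 91.1
gripper_force: 0.0
```

```bash
python3 -c "
from h import *
np.set_printoptions(precision=1,suppress=True)
p,P=tub();caps(cloud(shot('wrist')),[(665,-204),(565,-371)]);print(env.state()['ee_pos'])
cv2.imwrite('pics/t7.png',cv2.resize(p['frame'][150:240,110:230],(800,600),interpolation=2)[:,:,::-1])"
```

```text
pocket 31 39 27 [17.8 28.2 89. ] [ 42.3  51.7 105.4]
pocket 31 -39 0  
pocket -31 39 0  
pocket -31 -39 0  
handle (((404.73175048828125, -319.0845031738281), (92.46736145019531, 15.160425186157227), 78.79560089111328), 70, np.float64(44.405027297230276))
bottle 80 [504.5 502.9  95.4]
cap (665, -204) 570 [ 654.2 -215.9   58.3] [ 679.6 -190.4   70.6] mid [ 666.9 -203.1   64.4]
cap (565, -371) 789 [ 554.5 -385.    58. ] [ 580.5 -359.    70.6] mid [ 567.5 -372.    64.3]
[ 662.1 -202.8  169.7]
```

View pics/t7.png

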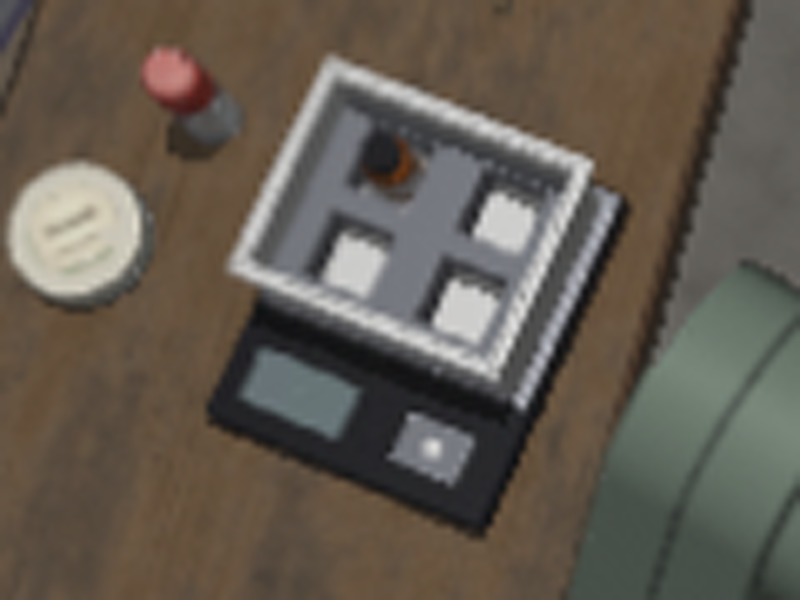

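Emit:
move_arm([
  [[0.4,-0.1,-4],0,0],
  [[0,0,-4],0,0],
  [[0,0,-4],0,0],
  [[0,0,-2.5],0,0.2],
  [[0,0,-1],0,0.4],
])

```text
time_s: 24.05
ee_pos: [663.2, -196.4, 12.3]
ee_rot: [179.9, -0.4, 172.2]
force: [0.3, 0.5, 0.2]
gripper_width: 78.1
gripper_force: 0.0
```

Emit:
move_arm([
  [[0,0,-0.3],0,0.4],
  [[0,0,0],0,0.4],
  [[0,0,0],0,0.4],
])

```text
time_s: 24.35
ee_pos: [666.9, -198.4, 14.8]
ee_rot: [-180.0, 0.2, 172.2]
force: [0.7, -0.2, -0.2]
gripper_width: 56.1
gripper_force: 0.0
```

Emit:
move_arm([
  [[0,-0.5,-0.4],0,0.4],
  [[0,0,0],0,0.4],
  [[0,0,0],0,0.4],
])

```text
time_s: 24.65
ee_pos: [665.6, -203.5, 9.2]
ee_rot: [180.0, 0.0, 172.2]
force: [0.2, 0.4, 0.4]
gripper_width: 54.6
gripper_force: 0.0
```

Emit:
move_arm([
  [[0,0,0],0,1],
  [[0,0,0],0,1],
  [[0,0,0],0,1],
  [[0,0,0],0,1],
  [[0,0,0],0,1],
], squeeze=12)

```text
time_s: 25.15
ee_pos: [665.5, -203.1, 8.7]
ee_rot: [180.0, -0.0, 172.2]
force: [0.6, -0.2, -0.1]
gripper_width: 29.5
gripper_force: 11.8
```

Emit:
move_arm([
  [[0,0,2],0,1],
  [[0,0,4],0,1],
  [[0,0,4],0,1],
  [[0,0,4],0,1],
  [[-1.5,3,3],0,1],
])

```text
time_s: 25.65
ee_pos: [652.4, -176.0, 181.1]
ee_rot: [-179.9, 0.3, 172.0]
force: [0.7, 1.2, -0.2]
gripper_width: 29.5
gripper_force: 11.8
```

Emit:
move_arm([
  [[-1.5,4,0],0,1],
  [[-1.5,4,0],0,1],
  [[-1.5,4,0],0,1],
  [[-1.5,4,0],0,1],
  [[-1.5,4,0],0,1],
])

```text
time_s: 26.15
ee_pos: [574.6, 28.4, 178.9]
ee_rot: [180.0, 0.0, 172.2]
force: [0.5, -0.7, -0.8]
gripper_width: 29.4
gripper_force: 11.8
```

Emit:
move_arm([
  [[-1.5,4,0],0,1],
  [[-1.5,4,0],0,1],
  [[-1.5,4,0],0,1],
  [[-1.5,4,0],0,1],
  [[-1.5,4,0],0,1],
])

```text
time_s: 26.65
ee_pos: [499.6, 228.3, 179.0]
ee_rot: [180.0, 0.0, 172.2]
force: [1.0, 0.8, -0.9]
gripper_width: 29.5
gripper_force: 11.8
```

Emit:
move_arm([
  [[-1.5,4,0],0,1],
  [[0,0,0],0,1],
  [[0,0,0],0,1],
])

```text
time_s: 26.95
ee_pos: [485.1, 267.4, 178.7]
ee_rot: [-180.0, 0.0, 172.4]
force: [0.3, 0.1, -0.9]
gripper_width: 29.1
gripper_force: 11.8
```

Emit:
move_arm([
  [[-0.5,1.8,0],0,1],
  [[0,0,-3],0,1],
  [[0,0,-3],0,1],
  [[0,0,0],0,1],
  [[0,0,0],0,1],
])

```text
time_s: 27.45
ee_pos: [481.1, 283.8, 119.1]
ee_rot: [-180.0, -0.0, 172.1]
force: [0.1, -0.5, -1.0]
gripper_width: 29.4
gripper_force: 11.8
```

Emit:
move_arm([
  [[-0.1,0.1,-2],0,1],
  [[0,0,-2],0,1],
  [[0,0,-2],0,1],
  [[0,0,-1.2],0,1],
  [[0,0,0],0,1],
])

```text
time_s: 27.95
ee_pos: [479.6, 285.3, 46.6]
ee_rot: [-180.0, -0.0, 172.2]
force: [-0.7, -0.3, -0.6]
gripper_width: 29.2
gripper_force: 11.8
```

Emit:
move_arm([
  [[0,0,-0.2],0,1],
  [[0,0,0],0,1],
  [[0,0,-0.2],0,1],
  [[0,0,0],0,1],
])

```text
time_s: 28.35
ee_pos: [479.7, 286.0, 43.2]
ee_rot: [180.0, 0.0, 172.2]
force: [-0.5, 0.4, -0.1]
gripper_width: 29.0
gripper_force: 11.8
```

Emit:
move_arm([
  [[0,0,-0.1],0,1],
  [[0,0,0],0,1],
  [[0,0,-0.1],0,1],
  [[0,0,0],0,1],
])

```text
time_s: 28.75
ee_pos: [479.5, 285.9, 40.7]
ee_rot: [180.0, -0.0, 172.2]
force: [0.0, 0.1, 0.1]
gripper_width: 29.1
gripper_force: 11.8
```

Emit:
move_arm([
  [[0,0,0],0,0.6],
  [[0,0,0],0,0.5],
  [[0,0,0],0,0.48],
  [[0,0,2],0,0.48],
  [[0,0,4],0,0.48],
])

```text
time_s: 29.25
ee_pos: [477.3, 284.6, 98.7]
ee_rot: [-179.7, -0.3, 172.2]
force: [0.2, -0.3, 0.1]
gripper_width: 47.4
gripper_force: 0.0
```

Emit:
move_arm([
  [[0,0,4],0,0],
  [[0,0,3],0,0],
  [[0.7,-4.7,0],0,0],
  [[0.7,-4.7,0],0,0],
  [[0.7,-4.7,0],0,0],
])

```text
time_s: 29.75
ee_pos: [500.6, 143.7, 171.3]
ee_rot: [180.0, 0.1, 172.3]
force: [1.1, 0.2, -0.6]
gripper_width: 84.6
gripper_force: 0.0
```

Emit:
move_arm([
  [[0.7,-4.7,0],0,0],
  [[0.7,-4.7,0],0,0],
  [[0.7,-4.7,0],0,0],
  [[0.7,-4.7,0],0,0],
  [[0.7,-4.7,0],0,0],
])

```text
time_s: 30.25
ee_pos: [535.5, -92.1, 171.0]
ee_rot: [180.0, 0.0, 172.2]
force: [0.6, 0.3, -0.1]
gripper_width: 91.1
gripper_force: 0.0
```

Emit:
move_arm([
  [[0.7,-4.7,0],0,0],
  [[0.7,-4.7,0],0,0],
  [[0.7,-4.7,0],0,0],
  [[0.7,-4.7,0],0,0],
  [[0,0,0],0,0],
])

```text
time_s: 30.75
ee_pos: [563.8, -283.9, 170.0]
ee_rot: [-179.9, 0.0, 171.9]
force: [-0.3, 0.3, -0.6]
gripper_width: 91.1
gripper_force: 0.0
```

```bash
python3 -c "
from h import *
np.set_printoptions(precision=1,suppress=True)
p,P=tub();caps(cloud(shot('wrist')),[(566,-371)]);print(env.state()['ee_pos'])"
```

```text
pocket 31 39 32 [20.  27.5 88.2] [ 43.1  55.6 105.4]
pocket 31 -39 32 [ 18.7 -50.   89.3] [ 42.2 -25.4 105.7]
pocket -31 39 0  
pocket -31 -39 0  
handle (((404.62042236328125, -322.457763671875), (84.36096954345703, 13.996384620666504), 80.35835266113281), 63, np.float64(45.3958683639853))
bottle 84 [504.3 502.6  93.8]
cap (566, -371) 583 [ 554.1 -384.1   58. ] [ 579.6 -359.4   70.1] mid [ 566.8 -371.7   64.1]
[ 563.1 -278.8  170.2]
```

Emit:
move_arm([
  [[0.2,-4,0],0,0],
  [[0.2,-4,0],0,0],
  [[0,-1.3,-2],0,0],
  [[0,0,-4],0,0],
  [[0,0,-4],0,0],
])

```text
time_s: 31.35
ee_pos: [568.2, -370.1, 70.7]
ee_rot: [-180.0, 0.1, 172.3]
force: [0.3, -0.6, -0.2]
gripper_width: 91.0
gripper_force: 0.0
```

Emit:
move_arm([
  [[0,0,-2],0,0.1],
  [[0,0,0],0,0.2],
  [[0,0,0],0,0.2],
])

```text
time_s: 31.65
ee_pos: [568.3, -370.1, 51.7]
ee_rot: [180.0, 0.0, 172.3]
force: [0.5, -0.8, 0.4]
gripper_width: 73.3
gripper_force: 0.0
```

Emit:
move_arm([
  [[-0.1,-0.2,-2],0,0.3],
  [[0,0,-1.5],0,0.4],
  [[0,0,-0.7],0,0.4],
  [[0,0,0],0,0.4],
  [[0,0,0],0,0.4],
])

```text
time_s: 32.15
ee_pos: [567.1, -373.3, 9.5]
ee_rot: [-180.0, 0.1, 172.2]
force: [-1.4, 0.2, 0.7]
gripper_width: 54.6
gripper_force: 0.0
```

Emit:
move_arm([
  [[0,0,0],0,1],
  [[0,0,0],0,1],
  [[0,0,0],0,1],
  [[0,0,0],0,1],
  [[0,0,0],0,1],
], squeeze=12)

```text
time_s: 32.65
ee_pos: [566.7, -373.3, 9.1]
ee_rot: [-180.0, 0.0, 172.2]
force: [-0.1, -0.2, 1.7]
gripper_width: 28.9
gripper_force: 11.8
```

Emit:
move_arm([
  [[0,0,2],0,1],
  [[0,0,4],0,1],
  [[0,0,4],0,1],
  [[0,0,4],0,1],
  [[-1,3,3],0,1],
])

```text
time_s: 33.15
ee_pos: [557.8, -346.0, 181.1]
ee_rot: [-179.8, 0.2, 172.1]
force: [-0.3, 0.4, -1.2]
gripper_width: 29.1
gripper_force: 11.7
```

Emit:
move_arm([
  [[-1,4.5,0],0,1],
  [[-1,4.5,0],0,1],
  [[-1,4.5,0],0,1],
  [[-1,4.5,0],0,1],
  [[-1,4.5,0],0,1],
])

```text
time_s: 33.65
ee_pos: [505.7, -116.4, 178.8]
ee_rot: [180.0, 0.0, 172.2]
force: [0.9, 0.7, -0.3]
gripper_width: 29.0
gripper_force: 11.7
```

Emit:
move_arm([
  [[-1,4.5,0],0,1],
  [[-1,4.5,0],0,1],
  [[-1,4.5,0],0,1],
  [[-1,4.5,0],0,1],
  [[-1,4.5,0],0,1],
])

```text
time_s: 34.15
ee_pos: [455.7, 108.5, 178.9]
ee_rot: [180.0, 0.0, 172.2]
force: [0.9, 0.0, -1.0]
gripper_width: 29.1
gripper_force: 11.7
```

Emit:
move_arm([
  [[-1,4.5,0],0,1],
  [[-1,4.5,0],0,1],
  [[-1,4.5,0],0,1],
  [[-0.5,3.5,0],0,1],
  [[0,0,0],0,1],
])

```text
time_s: 34.65
ee_pos: [420.7, 280.6, 178.6]
ee_rot: [179.9, -0.0, 172.5]
force: [0.2, -0.4, -0.7]
gripper_width: 29.3
gripper_force: 11.7
```

Emit:
move_arm([
  [[0,0,0],0,1],
  [[0,0,0],0,1],
])

```text
time_s: 34.85
ee_pos: [421.5, 275.9, 178.6]
ee_rot: [-180.0, -0.0, 172.2]
force: [0.1, -0.6, -0.2]
gripper_width: 28.9
gripper_force: 11.7
```

Emit:
move_arm([
  [[-0.2,1.8,0],0,1],
  [[0,0,-3],0,1],
  [[0,0,-3],0,1],
  [[0,0,0],0,1],
  [[0,0,0],0,1],
])

```text
time_s: 35.35
ee_pos: [420.0, 293.9, 119.2]
ee_rot: [-180.0, -0.0, 172.1]
force: [0.0, -0.4, -1.0]
gripper_width: 29.6
gripper_force: 11.7
```

Emit:
move_arm([
  [[-0.1,0,-2],0,1],
  [[0,0,-2],0,1],
  [[0,0,-2],0,1],
  [[0,0,-1.2],0,1],
  [[0,0,0],0,1],
])

```text
time_s: 35.85
ee_pos: [418.6, 294.4, 46.7]
ee_rot: [-180.0, -0.0, 172.2]
force: [-0.2, 0.1, -0.4]
gripper_width: 29.1
gripper_force: 11.7
```

Emit:
move_arm([
  [[0,0,-0.2],0,1],
  [[0,0,0],0,1],
  [[0,0,-0.2],0,1],
  [[0,0,0],0,1],
])

```text
time_s: 36.25
ee_pos: [418.7, 295.0, 43.1]
ee_rot: [180.0, 0.0, 172.2]
force: [-0.3, -1.2, -0.3]
gripper_width: 29.4
gripper_force: 11.7
```

Emit:
move_arm([
  [[0,0,-0.1],0,1],
  [[0,0,0],0,1],
  [[0,0,-0.1],0,1],
  [[0,0,0],0,1],
])

```text
time_s: 36.65
ee_pos: [418.8, 294.9, 41.1]
ee_rot: [180.0, 0.0, 172.2]
force: [1.0, -0.7, 1.0]
gripper_width: 29.0
gripper_force: 11.9
```

Emit:
move_arm([
  [[0,0,0],0,0.6],
  [[0,0,0],0,0.5],
  [[0,0,0],0,0.48],
  [[0,0,2],0,0.48],
  [[0,0,4],0,0.48],
])

```text
time_s: 37.15
ee_pos: [416.3, 293.4, 98.7]
ee_rot: [-179.7, -0.3, 172.2]
force: [0.9, 0.9, -0.1]
gripper_width: 47.5
gripper_force: 0.0
```

Emit:
move_arm([
  [[0,0,4],0,0],
  [[0,0,4],0,0],
  [[0,-4.4,1],-8,0],
  [[0,-4.4,0],-8.5,0],
  [[0,-4.4,0],-8.5,0],
])

```text
time_s: 37.65
ee_pos: [418.5, 161.8, 191.3]
ee_rot: [179.9, 0.1, 147.0]
force: [0.3, -0.2, -0.7]
gripper_width: 84.6
gripper_force: 0.0
```

Emit:
move_arm([
  [[0,-4.4,0],-8.5,0],
  [[0,-4.4,0],-8.5,0],
  [[0,-4.4,0],-8.5,0],
  [[0,-4.4,0],-8.5,0],
  [[0,-4.4,0],-8.5,0],
])

```text
time_s: 38.15
ee_pos: [418.2, -58.8, 190.9]
ee_rot: [180.0, 0.0, 104.4]
force: [1.2, -0.6, -0.2]
gripper_width: 91.1
gripper_force: 0.0
```

Emit:
move_arm([
  [[0,-4.4,0],-8.5,0],
  [[0,-4.4,0],-8.5,0],
  [[0,-4.4,0],0,0],
  [[0,-4.4,0],0,0],
  [[0,0,0],0,0],
])

```text
time_s: 38.65
ee_pos: [418.5, -237.7, 190.5]
ee_rot: [180.0, 0.1, 87.4]
force: [-0.0, 0.5, -0.6]
gripper_width: 91.2
gripper_force: 0.0
```

```bash
python3 -c "
from h import *
np.set_printoptions(precision=1,suppress=True)
p,P=tub();print(env.state()['ee_pos'],env.state()['ee_rot'])
w=shot('wrist','w8.png');s=shot('side')
for q in (w,s): print('handle',rect(cloud(q),33,52,(404,-320),100),[(round(a['score'],2),at_z(q,a['point'],10)) for a in env.landmark_of(q,'lid_seat')[:2]])"
```

```text
pocket 31 39 31 [18.8 29.1 89. ] [ 42.7  54.4 105.1]
pocket 31 -39 31 [ 19.1 -50.1  88.9] [ 45.5 -26.  105.4]
pocket -31 39 0  
pocket -31 -39 32 [-44.  -49.2  91.9] [-20.8 -23.7 105.8]
handle (((410.822998046875, -333.680908203125), (22.203153610229492, 12.729485511779785), 76.34646606445312), 18, np.float64(44.101907981835325))
bottle 84 [504.2 502.5  94.2]
[ 418.2 -235.1  190.4] [-180.    -0.    87.5]
handle (((417.4928894042969, -297.7174987792969), (88.51431274414062, 14.028717994689941), 81.42139434814453), 913, np.float64(46.3776229348091)) [(0.72, array([ 414.4, -303.6,   10. ]))]
handle (((414.95794677734375, -304.95355224609375), (94.42948913574219, 13.61648178100586), 80.67398071289062), 112, np.float64(44.800905189781076)) [(0.56, array([ 417.7, -299.7,   10. ])), (0.44, array([ 405.9, -386.6,   10. ]))]
```

Emit:
move_arm([
  [[-0.1,-2.4,-1],-3.5,0],
  [[0,-2.2,-2],-3,0],
  [[0,-2,-3],0,0],
  [[0,0,0],0,0],
  [[0,0,0],0,0],
])

```text
time_s: 39.4
ee_pos: [417.6, -297.9, 130.8]
ee_rot: [-179.9, -0.1, 81.3]
force: [0.8, -0.4, 0.7]
gripper_width: 91.1
gripper_force: 0.0
```

```bash
python3 -c "
from h import *
np.set_printoptions(precision=1,suppress=True)
print(env.state()['ee_pos'],env.state()['ee_rot'])
w=shot('wrist');s=shot('side')
for q in (w,s):
    P=cloud(q);print('handle',rect(P,33,52,(416,-302),100))
    m=(P[...,2]>12)&(P[...,2]<22)&(np.hypot(P[...,0]-416,P[...,1]+302)<130)&(q['frame'].min(-1)>170)
    r=cv2.minAreaRect(P[m][:,:2].astype(np.float32));print('plate',r,m.sum(),np.median(P[m][:,2]))
cv2.imwrite('pics/w9.png',w['frame'][:,:,::-1])"
```

```text
[ 417.6 -297.9  130.8] [-179.9   -0.1   81.3]
handle (((416.8877258300781, -300.979736328125), (94.7469482421875, 13.560994148254395), 80.93760681152344), 1516, np.float64(46.33937637475654))
plate ((417.7555236816406, -298.77789306640625), (177.9922332763672, 148.8575897216797), 81.35151672363281) 16234 17.398452531636025
handle (((414.9164733886719, -305.3865051269531), (94.1991958618164, 14.17446231842041), 80.96369171142578), 113, np.float64(44.4176456512256))
plate ((427.4688720703125, -303.9709777832031), (211.14454650878906, 197.68008422851562), 69.48892211914062) 1547 16.734306029241566
```

View pics/w9.png

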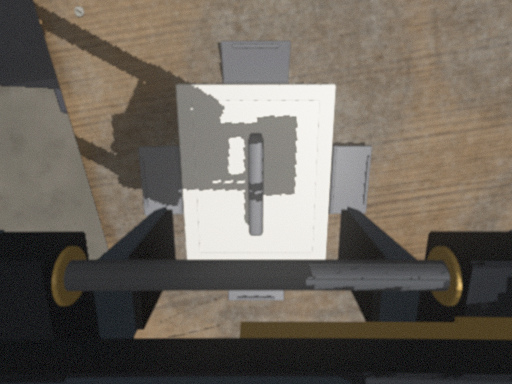

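Emit:
move_arm([
  [[0,-0.3,-4],-0.3,0],
  [[0,0,-4],0,0],
  [[0,0,-3],0,0],
  [[0,0,-1.5],0,0.3],
  [[0,0,0],0,0.5],
])

```text
time_s: 40.0
ee_pos: [417.1, -300.7, 5.1]
ee_rot: [-179.9, -0.1, 81.0]
force: [-0.1, -0.6, -0.6]
gripper_width: 78.2
gripper_force: 0.0
```

Emit:
move_arm([
  [[0,0,0],0,0.6],
  [[0,0,0],0,0.6],
  [[0,0,0],0,0.6],
])

```text
time_s: 40.3
ee_pos: [418.6, -302.7, 7.3]
ee_rot: [179.8, 0.1, 80.9]
force: [-0.3, -0.3, 0.1]
gripper_width: 54.0
gripper_force: 0.0
```

Emit:
move_arm([
  [[-0.1,0.1,-0.8],0,0.6],
  [[0,0,-0.7],0,0.6],
  [[0,0,-0.4],0,0.6],
  [[0,0,0],0,0.6],
])

```text
time_s: 40.7
ee_pos: [415.9, -300.7, -14.1]
ee_rot: [-179.9, -0.1, 80.9]
force: [0.9, 0.0, -0.3]
gripper_width: 36.6
gripper_force: 0.0
```

Emit:
move_arm([
  [[0,0,0],0,1],
  [[0,0,0],0,1],
  [[0,0,0],0,1],
  [[0,0,0],0,1],
  [[0,0,0],0,1],
], squeeze=20)

```text
time_s: 41.2
ee_pos: [416.5, -301.2, -13.0]
ee_rot: [180.0, 0.0, 80.9]
force: [-0.4, -0.2, -0.1]
gripper_width: 13.8
gripper_force: 20.0
```

Emit:
move_arm([
  [[0,0,0],0,1],
  [[0,0,0],0,1],
], squeeze=30)

```text
time_s: 41.4
ee_pos: [416.5, -301.2, -13.0]
ee_rot: [180.0, 0.0, 80.9]
force: [-0.3, 0.6, 2.1]
gripper_width: 13.7
gripper_force: 30.0
```

Emit:
move_arm([
  [[0,0,1],0,1],
  [[0,0,2],0,1],
  [[0,0,3.5],0,1],
  [[0,0,3.5],0,1],
  [[0,0,3.5],0,1],
])

```text
time_s: 41.9
ee_pos: [416.1, -300.7, 123.2]
ee_rot: [-180.0, -0.0, 80.9]
force: [0.3, -0.5, -2.8]
gripper_width: 13.9
gripper_force: 30.0
```

Emit:
move_arm([
  [[0,2,3],0,1],
  [[0.3,3,0],0.5,1],
  [[0.3,4,0],0.5,1],
  [[0.3,4,0],0,1],
  [[0.3,4,0],0,1],
])

```text
time_s: 42.4
ee_pos: [428.0, -129.5, 152.0]
ee_rot: [180.0, -0.0, 81.9]
force: [1.8, 0.1, -3.2]
gripper_width: 13.8
gripper_force: 30.0
```

Emit:
move_arm([
  [[0.3,4,0],0,1],
  [[0.3,4,0],0,1],
  [[0.3,4,0],0,1],
  [[0.3,4,0],0,1],
  [[0.3,4,0],0,1],
])

```text
time_s: 42.9
ee_pos: [443.0, 70.5, 152.1]
ee_rot: [180.0, -0.0, 81.9]
force: [0.8, 0.3, -2.8]
gripper_width: 13.9
gripper_force: 30.0
```

Emit:
move_arm([
  [[0.3,4,0],0,1],
  [[0.3,4,0],0,1],
  [[0.3,4,0],0,1],
  [[0.3,4,0],0,1],
  [[0.2,3,0],0,1],
])

```text
time_s: 43.4
ee_pos: [457.1, 261.2, 151.9]
ee_rot: [-180.0, -0.0, 82.0]
force: [0.2, -1.0, -2.7]
gripper_width: 13.7
gripper_force: 30.0
```

Emit:
move_arm([
  [[0,2,0],0,1],
  [[0,0,0],0,1],
  [[0,0,0],0,1],
])

```text
time_s: 43.7
ee_pos: [456.9, 278.5, 151.6]
ee_rot: [-180.0, 0.1, 82.0]
force: [0.5, 0.1, -3.7]
gripper_width: 13.6
gripper_force: 30.0
```

Emit:
move_arm([
  [[-0.1,2.5,0],0,1],
  [[-0.1,2.4,0],0,1],
  [[0,0,-1],0,1],
  [[0,0,0],0,1],
  [[0,0,0],0,1],
])

```text
time_s: 44.2
ee_pos: [455.1, 326.1, 141.4]
ee_rot: [-179.9, 0.1, 81.9]
force: [-0.3, -0.1, -3.0]
gripper_width: 13.9
gripper_force: 30.0
```

```bash
cat >> h.py <<'E'
def lidtub(q):
    P=cloud(q);m0=np.hypot(P[...,0]-455,P[...,1]-328)<135;W=q['frame'].min(-1)>120
    e=env.state()['ee_pos'][2]+13
    for n,lo,hi in (('rim',111,121),('plate',e+12,e+21),('handle',e+32,e+52)):
        m=m0&(P[...,2]>lo)&(P[...,2]<hi)&(W|(n=='handle'))
        if m.sum()>10: print(n,m.sum(),cv2.minAreaRect(P[m][:,:2].astype(np.float32)),np.median(P[m][:,2]))
E
python3 -c "
from h import *
np.set_printoptions(precision=1,suppress=True)
print(env.state()['ee_pos'],env.state()['ee_rot'])
for n in ('wrist','side','top'): print(n);lidtub(shot(n,'l_'+n+'.png'))
a=cv2.imread('pics/l_wrist.png');b=cv2.imread('pics/l_side.png')[130:200,160:270]
cv2.imwrite('pics/l.png',np.hstack([cv2.resize(a,(420,315)),cv2.resize(b,(380,315))]))"
```

```text
[455.1 326.1 141.4] [-179.9    0.1   81.9]
wrist
plate 44318 ((471.079833984375, 347.7023010253906), (169.2482452392578, 210.15451049804688), 68.95085144042969) 171.68769370819058
handle 4353 ((459.2833251953125, 330.6502990722656), (34.09214782714844, 86.14089965820312), 2.5380754470825195) 200.77355248347598
side
rim 119 ((447.5613098144531, 283.3126525878906), (108.70684814453125, 146.399169921875), 82.39525604248047) 115.78346227509064
plate 615 ((462.2220458984375, 316.6259765625), (216.1387176513672, 207.11602783203125), 64.44011688232422) 172.00776489751524
handle 67 ((457.4129638671875, 364.44488525390625), (175.9108123779297, 30.83811378479004), 83.75425720214844) 199.5390646195856
top
rim 18 ((438.8211364746094, 244.57334899902344), (39.26026916503906, 144.4893798828125), 69.61370849609375) 117.26478558467932
plate 473 ((468.9923095703125, 266.94854736328125), (195.8426513671875, 112.51681518554688), 26.075973510742188) 172.02284110015762
handle 49 ((442.0426025390625, 324.899658203125), (256.27764892578125, 51.60189437866211), 86.57184600830078) 196.43488659915124
```

View pics/l.png

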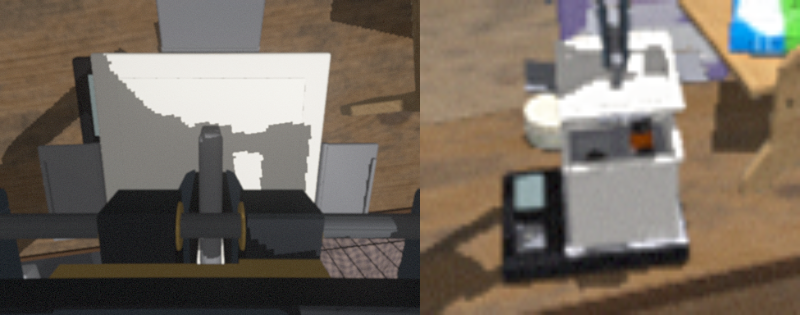

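Emit:
move_arm([
  [[-0.1,0.2,-1.5],0,1],
  [[0,0,-1.5],0,1],
  [[0,0,0],0,1],
  [[0,0,0],0,1],
])

```text
time_s: 44.75
ee_pos: [454.8, 329.6, 112.2]
ee_rot: [180.0, -0.0, 81.9]
force: [-0.0, -0.0, -3.4]
gripper_width: 13.7
gripper_force: 30.0
```

Emit:
move_arm([
  [[0,0,-0.4],0,1],
  [[0,0,0],0,1],
  [[0,0,0],0,1],
])

```text
time_s: 45.05
ee_pos: [454.7, 330.0, 108.2]
ee_rot: [180.0, -0.0, 81.9]
force: [0.3, -0.3, -2.9]
gripper_width: 14.0
gripper_force: 30.0
```

Emit:
move_arm([
  [[0,0,-0.3],0,1],
  [[0,0,0],0,1],
])

```text
time_s: 45.25
ee_pos: [454.4, 329.7, 104.5]
ee_rot: [-180.0, 0.0, 81.9]
force: [-0.0, 0.8, -3.0]
gripper_width: 13.8
gripper_force: 30.0
```

Emit:
move_arm([
  [[0,0,-0.3],0,1],
  [[0,0,0],0,1],
])

```text
time_s: 45.45
ee_pos: [454.2, 329.6, 101.3]
ee_rot: [-180.0, 0.0, 81.9]
force: [-0.6, -0.2, -3.9]
gripper_width: 13.6
gripper_force: 30.0
```

Emit:
move_arm([
  [[0,-0.1,-0.2],0,1],
  [[0,0,0],0,1],
])

```text
time_s: 45.65
ee_pos: [454.3, 328.6, 99.5]
ee_rot: [-180.0, 0.0, 81.9]
force: [-0.8, -0.3, -3.2]
gripper_width: 13.8
gripper_force: 30.0
```

Emit:
move_arm([
  [[0,0,-0.3],0,1],
  [[0,0,0],0,1],
])

```text
time_s: 45.85
ee_pos: [454.3, 328.7, 96.4]
ee_rot: [-180.0, 0.0, 81.9]
force: [0.0, -0.6, -3.3]
gripper_width: 13.9
gripper_force: 30.0
```

Emit:
move_arm([
  [[0,0,-0.2],0,1],
  [[0,0,0],0,1],
])

```text
time_s: 46.05
ee_pos: [454.4, 328.7, 94.5]
ee_rot: [-180.0, 0.0, 81.9]
force: [-0.3, -0.5, -2.8]
gripper_width: 13.9
gripper_force: 30.0
```

Lip is going in without contact; now to the seat.

Emit:
move_arm([
  [[0,0,-0.1],0,1],
  [[0,0,0],0,1],
])

```text
time_s: 46.25
ee_pos: [454.5, 328.8, 93.7]
ee_rot: [-180.0, 0.0, 81.9]
force: [-0.8, 0.2, -1.6]
gripper_width: 13.7
gripper_force: 30.0
```

Emit:
move_arm([
  [[0,0,-0.1],0,1],
  [[0,0,0],0,1],
])

```text
time_s: 46.45
ee_pos: [454.7, 328.9, 93.0]
ee_rot: [180.0, -0.0, 81.9]
force: [-0.6, 0.8, -1.2]
gripper_width: 14.0
gripper_force: 30.0
```

Emit:
move_arm([
  [[0,0,-0.1],0,1],
  [[0,0,0],0,1],
])

```text
time_s: 46.65
ee_pos: [454.7, 329.0, 92.9]
ee_rot: [180.0, -0.0, 81.9]
force: [-0.9, -1.1, 4.9]
gripper_width: 13.8
gripper_force: 30.0
```

Emit:
move_arm([
  [[0,0,0],0,0.7],
  [[0,0,0],0,0.5],
  [[0,0,0],0,0.5],
  [[0,0,0],0,0.5],
  [[0,0,1.5],0,0.5],
])

```text
time_s: 47.15
ee_pos: [453.2, 327.9, 105.0]
ee_rot: [-179.8, 0.2, 81.9]
force: [-0.7, 0.1, 0.7]
gripper_width: 45.2
gripper_force: 0.0
```

Emit:
move_arm([
  [[0,0,4],0,0.6],
  [[0,0,3],0,1],
  [[-0.4,-4,0],0,1],
  [[-0.4,-4,0],0,1],
  [[-0.4,-4,0],0,1],
])

```text
time_s: 47.65
ee_pos: [442.3, 207.8, 176.9]
ee_rot: [180.0, -0.0, 82.0]
force: [1.3, 1.0, 0.7]
gripper_width: 8.7
gripper_force: 0.0
```

Emit:
move_arm([
  [[0,0,0],0,1],
  [[0,0,0],0,1],
])

```text
time_s: 47.85
ee_pos: [442.8, 208.6, 177.1]
ee_rot: [180.0, -0.1, 81.8]
force: [-0.4, 0.7, 0.5]
gripper_width: 0.6
gripper_force: 0.0
```

```bash
cat >> h.py <<'E'
def flaps(names=('side','top')):
    for n in names:
        q=shot(n);P=cloud(q);L=(P[...,:2]-[454.8,328])@np.array([[C7,-S7],[S7,C7]])
        z=P[...,2];W=q['frame'].min(-1)>150
        m=(z>117)&(z<127)&(np.abs(L).max(-1)<100)&W;print(n,'plate',cv2.minAreaRect(L[m].astype(np.float32)),np.median(z[m]))
        m=(z>139)&(z<158)&(np.abs(L).max(-1)<70);print('handle',m.sum(),cv2.minAreaRect(L[m].astype(np.float32)) if m.sum()>5 else '')
        for k,a,sg,o,h in (('near',0,-1,1,77.5),('far',0,1,1,77.5),('right',1,-1,0,95.5),('left',1,1,0,95.5)):
            d=sg*L[...,a]-h
            m=(d>1)&(d<45)&(abs(L[...,o])<28)&(z>75)&(z<160)
            b=np.c_[d[m],z[m]]
            print(k,m.sum(),[(i,np.round(np.median(b[(b[:,0]>=i)&(b[:,0]<i+8)],0),0).tolist()) for i in (1,9,17,25,33) if ((b[:,0]>=i)&(b[:,0]<i+8)).sum()>1])
E
python3 -c "
from h import *
np.set_printoptions(precision=1,suppress=True)
print(env.state()['ee_pos'],env.state()['ee_rot']);flaps()"
```

```text
[442.8 208.6 177.1] [180.   -0.1  81.8]
side plate ((1.307220458984375, -0.985595703125), (197.32223510742188, 198.85545349121094), 88.6242904663086) 123.00302564238984
handle 34 ((-1.1857752799987793, -7.084846496582031), (13.674113273620605, 91.64875030517578), 0.004663703963160515)
near 46 [(1, [4.0, 124.0]), (9, [14.0, 124.0]), (17, [21.0, 127.0]), (25, [29.0, 128.0]), (33, [33.0, 131.0])]
far 42 [(1, [5.0, 123.0]), (9, [14.0, 122.0]), (17, [21.0, 121.0]), (25, [30.0, 122.0])]
right 34 [(1, [2.0, 124.0]), (9, [13.0, 127.0]), (25, [29.0, 133.0]), (33, [37.0, 133.0])]
left 39 [(1, [3.0, 126.0]), (9, [14.0, 129.0]), (17, [21.0, 136.0]), (25, [30.0, 139.0])]
top plate ((-24.42044448852539, 33.27420425415039), (91.63903045654297, 122.47503662109375), 6.064743995666504) 123.31144941111143
handle 17 ((-0.1775531768798828, 6.924191951751709), (20.757970809936523, 12.871650695800781), 83.45034790039062)
near 4 [(25, [31.0, 129.0]), (33, [35.0, 130.0])]
far 0 []
right 11 [(25, [31.0, 132.0])]
left 112 [(1, [6.0, 126.0]), (9, [13.0, 130.0]), (17, [21.0, 135.0]), (25, [28.0, 138.0])]
```

Emit:
move_arm([
  [[-0.5,-0.4,0],0,1],
  [[0,0,-3],0,1],
  [[0,0,-2],0,1],
  [[0,0,-2],0,1],
  [[0,0,-2],0,1],
])

```text
time_s: 48.45
ee_pos: [437.2, 205.4, 85.9]
ee_rot: [-180.0, 0.0, 82.0]
force: [-1.1, -0.3, 1.6]
gripper_width: 0.4
gripper_force: 0.5
```

Emit:
move_arm([
  [[0,0,-2],0,1],
  [[0,0,-1.3],0,1],
  [[0,0,0],0,1],
  [[0,0,0],0,1],
])

```text
time_s: 48.85
ee_pos: [437.5, 205.4, 53.9]
ee_rot: [-180.0, 0.0, 82.0]
force: [0.1, 0.0, 0.3]
gripper_width: 0.4
gripper_force: 0.0
```

Emit:
move_arm([
  [[0.05,0.4,0],0,1],
  [[0,0.2,0],0,1],
  [[0,0,0],0,1],
])

```text
time_s: 49.15
ee_pos: [438.5, 211.5, 54.4]
ee_rot: [179.9, -0.1, 81.9]
force: [-0.5, 0.6, 0.4]
gripper_width: 0.7
gripper_force: 0.0
```

Emit:
move_arm([
  [[0,0.2,0],0,1],
  [[0,0,0],0,1],
])

```text
time_s: 49.35
ee_pos: [438.3, 213.0, 54.1]
ee_rot: [180.0, -0.0, 81.9]
force: [0.3, -0.9, 0.5]
gripper_width: 0.4
gripper_force: 0.3
```

Emit:
move_arm([
  [[0,0.15,0],0,1],
  [[0,0,0],0,1],
])

```text
time_s: 49.55
ee_pos: [438.1, 214.1, 53.9]
ee_rot: [180.0, 0.0, 81.9]
force: [0.5, -3.0, 1.9]
gripper_width: 0.5
gripper_force: 1.4
```

Emit:
move_arm([
  [[0,0.15,0],0,1],
  [[0,0,0],0,1],
])

```text
time_s: 49.75
ee_pos: [438.1, 214.0, 54.0]
ee_rot: [180.0, 0.2, 82.0]
force: [1.1, -8.4, 4.3]
gripper_width: 0.4
gripper_force: 4.2
```

Emit:
move_arm([
  [[-0.2,-1.5,0],0,1],
  [[0,0,4],0,1],
  [[0,0,4],0,1],
  [[-2,2.7,0],0,1],
  [[-2,2.7,0],0,1],
])

```text
time_s: 50.25
ee_pos: [396.6, 255.4, 135.1]
ee_rot: [179.9, -0.2, 81.7]
force: [0.6, 0.5, 0.0]
gripper_width: 0.2
gripper_force: 0.0
```

Emit:
move_arm([
  [[-2,2.9,0],0,1],
  [[-1.8,2.9,0],0,1],
  [[-0.8,2.9,0],0,1],
  [[0,0,0],0,1],
  [[0,0,0],0,1],
])

```text
time_s: 50.75
ee_pos: [349.6, 341.7, 133.5]
ee_rot: [-180.0, 0.0, 82.0]
force: [0.1, -0.3, -0.4]
gripper_width: 0.4
gripper_force: 0.0
```

Emit:
move_arm([
  [[0.2,0,-2],0,1],
  [[0,0,-2],0,1],
  [[0,0,-2],0,1],
  [[0,0,-2],0,1],
  [[0,0,0],0,1],
])

```text
time_s: 51.25
ee_pos: [350.7, 339.0, 51.6]
ee_rot: [-179.8, 0.3, 81.8]
force: [-0.6, -0.1, 0.2]
gripper_width: 0.3
gripper_force: 0.0
```

Emit:
move_arm([
  [[0.4,0,0],0,1],
  [[0.1,0,0],0,1],
  [[0,0,0],0,1],
])

```text
time_s: 51.55
ee_pos: [358.1, 342.2, 54.8]
ee_rot: [179.9, -0.1, 81.9]
force: [1.5, 0.6, 0.3]
gripper_width: 0.7
gripper_force: 0.0
```

Emit:
move_arm([
  [[0.15,0,0],0,1],
  [[0,0,0],0,1],
])

```text
time_s: 51.75
ee_pos: [358.9, 342.1, 54.3]
ee_rot: [180.0, -0.0, 81.9]
force: [-0.1, 0.2, 0.5]
gripper_width: 0.8
gripper_force: 0.2
```

Emit:
move_arm([
  [[0.15,0,0],0,1],
  [[0,0,0],0,1],
])

```text
time_s: 51.95
ee_pos: [360.2, 341.9, 53.9]
ee_rot: [180.0, -0.0, 81.9]
force: [0.0, -0.5, 0.1]
gripper_width: 0.5
gripper_force: 0.3
```

Emit:
move_arm([
  [[0.15,0,0],0,1],
  [[0,0,0],0,1],
])

```text
time_s: 52.15
ee_pos: [361.6, 341.8, 53.7]
ee_rot: [180.0, 0.0, 81.9]
force: [-1.8, 0.3, 0.4]
gripper_width: 0.5
gripper_force: 0.3
```

Emit:
move_arm([
  [[0.15,0,0],0,1],
  [[0,0,0],0,1],
])

```text
time_s: 52.35
ee_pos: [363.2, 341.8, 53.7]
ee_rot: [180.0, 0.0, 81.9]
force: [-0.9, -0.1, 0.9]
gripper_width: 0.0
gripper_force: 0.3
```

Emit:
move_arm([
  [[0.1,0,0],0,1],
  [[0,0,0],0,1],
])

```text
time_s: 52.55
ee_pos: [363.9, 341.7, 53.7]
ee_rot: [-180.0, 0.0, 81.9]
force: [-1.1, -0.2, 0.2]
gripper_width: 0.3
gripper_force: 0.7
```

Emit:
move_arm([
  [[0.1,0,0],0,1],
  [[0,0,0],0,1],
])

```text
time_s: 52.75
ee_pos: [364.8, 341.6, 53.7]
ee_rot: [-180.0, 0.0, 81.9]
force: [-2.9, -1.0, 0.1]
gripper_width: 0.4
gripper_force: 1.1
```

Emit:
move_arm([
  [[0.15,0,0],0,1],
  [[0,0,0],0,1],
])

```text
time_s: 52.95
ee_pos: [366.2, 341.4, 53.7]
ee_rot: [-180.0, 0.1, 81.9]
force: [-3.4, -2.2, 0.7]
gripper_width: 0.4
gripper_force: 1.5
```

Emit:
move_arm([
  [[0.15,0,0],0,1],
  [[0,0,0],0,1],
])

```text
time_s: 53.15
ee_pos: [366.1, 341.4, 53.6]
ee_rot: [-179.8, 0.1, 81.9]
force: [-7.5, 0.4, 2.7]
gripper_width: 0.5
gripper_force: 3.8
```

Emit:
move_arm([
  [[-1.5,0.2,0],0,1],
  [[0,0,4],0,1],
  [[0,1,4],0,1],
  [[2.4,2.5,0.5],0,1],
  [[2.4,2.5,0],0,1],
])

```text
time_s: 53.65
ee_pos: [402.8, 406.3, 142.1]
ee_rot: [179.7, -0.4, 82.0]
force: [-1.1, 0.6, -0.4]
gripper_width: 0.6
gripper_force: 0.0
```

Emit:
move_arm([
  [[2.4,2,0],0,1],
  [[2.4,1.5,0],0,1],
  [[2.4,1.5,0],0,1],
  [[0,0,0],0,1],
  [[0,0,0],0,1],
])

```text
time_s: 54.15
ee_pos: [473.1, 454.2, 138.4]
ee_rot: [180.0, -0.0, 81.9]
force: [0.3, -0.5, -0.8]
gripper_width: 0.1
gripper_force: 0.0
```

Emit:
move_arm([
  [[0,-0.2,-2],0,1],
  [[0,0,-2],0,1],
  [[0,0,-2],0,1],
  [[0,0,-2.4],0,1],
  [[0,0,0],0,1],
])

```text
time_s: 54.65
ee_pos: [470.4, 450.1, 52.3]
ee_rot: [-179.8, 0.3, 82.0]
force: [-0.1, 0.3, -0.2]
gripper_width: 0.3
gripper_force: 0.0
```

Emit:
move_arm([
  [[0,-0.4,0],0,1],
  [[0,-0.2,0],0,1],
  [[0,0,0],0,1],
])

```text
time_s: 54.95
ee_pos: [473.5, 446.0, 56.4]
ee_rot: [179.9, -0.1, 81.9]
force: [1.4, 0.2, 0.1]
gripper_width: 1.0
gripper_force: 0.1
```

Emit:
move_arm([
  [[0,-0.15,0],0,1],
  [[0,0,0],0,1],
])

```text
time_s: 55.15
ee_pos: [473.4, 444.4, 55.5]
ee_rot: [179.9, -0.1, 81.9]
force: [-0.1, 0.4, 0.1]
gripper_width: 0.1
gripper_force: 0.2
```

Emit:
move_arm([
  [[0,-0.15,0],0,1],
  [[0,0,0],0,1],
])

```text
time_s: 55.35
ee_pos: [473.3, 443.3, 55.2]
ee_rot: [180.0, -0.1, 81.9]
force: [0.4, 1.8, 1.7]
gripper_width: 0.5
gripper_force: 0.9
```

Emit:
move_arm([
  [[0,-0.15,0],0,1],
  [[0,0,0],0,1],
])

```text
time_s: 55.55
ee_pos: [473.1, 441.9, 55.1]
ee_rot: [180.0, -0.1, 81.9]
force: [-0.8, 3.0, 2.2]
gripper_width: 0.4
gripper_force: 1.5
```

Emit:
move_arm([
  [[0,-0.15,0],0,1],
  [[0,0,0],0,1],
])

```text
time_s: 55.75
ee_pos: [473.0, 439.8, 54.9]
ee_rot: [180.0, -0.0, 81.9]
force: [-0.1, 2.6, 0.5]
gripper_width: 0.4
gripper_force: 1.3
```

Emit:
move_arm([
  [[0,-0.1,0],0,1],
  [[0,0,0],0,1],
])

```text
time_s: 55.95
ee_pos: [473.0, 438.8, 54.8]
ee_rot: [-180.0, 0.0, 81.9]
force: [-1.1, 2.5, 1.3]
gripper_width: 0.2
gripper_force: 1.5
```

Emit:
move_arm([
  [[0,-0.1,0],0,1],
  [[0,0,0],0,1],
])

```text
time_s: 56.15
ee_pos: [473.0, 438.6, 54.8]
ee_rot: [-180.0, -0.1, 81.9]
force: [-1.2, 5.0, 1.6]
gripper_width: 0.3
gripper_force: 2.5
```

Emit:
move_arm([
  [[0.2,1.5,0],0,1],
  [[0,0,4],4,1],
  [[0,0,4.5],8.5,1],
  [[1.5,-2,0],8.5,1],
  [[1.5,-2,0],8.5,1],
])

```text
time_s: 56.65
ee_pos: [505.7, 411.9, 141.1]
ee_rot: [179.9, 0.1, 111.9]
force: [-0.5, -0.5, -1.0]
gripper_width: 0.6
gripper_force: 0.0
```

Emit:
move_arm([
  [[1.5,-2,0],8.5,1],
  [[1.5,-2,0],8.5,1],
  [[1.5,-2,0],8.5,1],
  [[0.5,-2,0],8.5,1],
  [[0.5,-2,0],8.5,1],
])

```text
time_s: 57.15
ee_pos: [559.9, 310.2, 138.8]
ee_rot: [-179.8, -0.0, 154.3]
force: [0.3, -0.5, -0.1]
gripper_width: 0.3
gripper_force: 0.0
```

Emit:
move_arm([
  [[0,0,0],8.5,1],
  [[0,0,0],8.5,1],
  [[0,0,0],0,1],
  [[0,0,0],0,1],
])

```text
time_s: 57.55
ee_pos: [559.7, 312.0, 139.3]
ee_rot: [-179.9, -0.0, 170.7]
force: [0.8, -0.2, 0.6]
gripper_width: 0.6
gripper_force: 0.0
```

Emit:
move_arm([
  [[0,0.1,-2],1.4,1],
  [[0,0,-2],0,1],
  [[0,0,-2],0,1],
  [[0,0,-2.4],0,1],
  [[0,0,0],0,1],
])

```text
time_s: 58.05
ee_pos: [557.8, 312.4, 52.5]
ee_rot: [-179.7, -0.3, 172.2]
force: [-0.5, 0.2, -0.2]
gripper_width: 0.8
gripper_force: 0.0
```

Emit:
move_arm([
  [[-0.4,0,0],0,1],
  [[-0.2,0,0],0,1],
  [[0,0,0],0,1],
])

```text
time_s: 58.35
ee_pos: [554.3, 314.2, 57.1]
ee_rot: [179.9, 0.1, 172.3]
force: [-0.7, -0.6, 0.1]
gripper_width: 0.4
gripper_force: 0.1
```

Emit:
move_arm([
  [[-0.15,0,0],0,1],
  [[0,0,0],0,1],
])

```text
time_s: 58.55
ee_pos: [553.5, 314.3, 57.0]
ee_rot: [179.9, 0.1, 172.3]
force: [1.9, 0.8, 0.9]
gripper_width: 0.7
gripper_force: 1.0
```

Emit:
move_arm([
  [[-0.15,0,0],0,1],
  [[0,0,0],0,1],
])

```text
time_s: 58.75
ee_pos: [551.9, 314.3, 56.6]
ee_rot: [179.9, 0.1, 172.3]
force: [2.9, 0.2, 2.1]
gripper_width: 0.5
gripper_force: 1.6
```

Emit:
move_arm([
  [[-0.15,0,0],0,1],
  [[0,0,0],0,1],
])

```text
time_s: 58.95
ee_pos: [549.7, 314.1, 56.0]
ee_rot: [180.0, 0.0, 172.3]
force: [2.7, 0.5, 1.6]
gripper_width: 0.6
gripper_force: 1.5
```

Emit:
move_arm([
  [[-0.15,0,0],0,1],
  [[0,0,0],0,1],
])

```text
time_s: 59.15
ee_pos: [549.2, 314.2, 56.0]
ee_rot: [179.9, 0.1, 172.3]
force: [5.7, 1.3, 0.3]
gripper_width: 0.2
gripper_force: 2.6
```

Emit:
move_arm([
  [[-0.08,0,0],0,1],
  [[0,0,0],0,1],
])

```text
time_s: 59.35
ee_pos: [549.2, 314.2, 56.0]
ee_rot: [179.9, 0.2, 172.3]
force: [7.4, 0.7, 1.2]
gripper_width: 0.4
gripper_force: 3.5
```

Emit:
move_arm([
  [[1.5,0,0],0,1],
  [[0,0,4],0,1],
  [[0,0,5],0,1],
  [[0,-4,3],0,1],
  [[0,-4.5,0],0,1],
])

```text
time_s: 59.85
ee_pos: [563.1, 229.8, 180.0]
ee_rot: [179.8, 0.3, 172.5]
force: [0.3, -0.7, -0.6]
gripper_width: 0.4
gripper_force: 0.0
```

Emit:
move_arm([
  [[0,-4.5,0],0,1],
  [[-1,-4.5,0],0,1],
  [[-1,-4.5,0],0,1],
  [[-1,-4.5,0],0,1],
  [[0,-4,0],0,1],
])

```text
time_s: 60.35
ee_pos: [528.4, 7.3, 174.9]
ee_rot: [-180.0, -0.3, 172.3]
force: [0.8, -0.3, 0.9]
gripper_width: 0.1
gripper_force: 0.0
```

```bash
python3 -c "
from h import *
np.set_printoptions(precision=1,suppress=True)
print(env.state()['ee_pos']);flaps()
a=shot('side')['frame'][135:200,165:265];b=shot('top')['frame'][150:235,110:230]
cv2.imwrite('pics/f.png',np.hstack([cv2.resize(a,(430,400),interpolation=2),cv2.resize(b,(370,400),interpolation=2)])[:,:,::-1])"
```

```text
[528.4   7.3 174.9]
side plate ((-3.0039825439453125, -2.4643936157226562), (194.8900146484375, 156.90924072265625), 88.91310119628906) 122.94378042726441
handle 36 ((-3.4165704250335693, -8.051643371582031), (98.39993286132812, 13.061380386352539), 86.11841583251953)
near 7 [(1, [3.0, 120.0])]
far 0 []
right 107 [(1, [6.0, 106.0]), (9, [11.0, 105.0])]
left 0 []
top plate ((-3.0101852416992188, -2.0167999267578125), (148.29612731933594, 185.41635131835938), 0.024025900289416313) 123.12485952488123
handle 75 ((-3.232102632522583, -2.4608802795410156), (91.80131530761719, 14.152514457702637), 89.51904296875)
near 39 [(1, [6.0, 119.0]), (9, [10.0, 92.0])]
far 0 []
right 48 [(1, [5.0, 109.0])]
left 0 []
```

View pics/f.png

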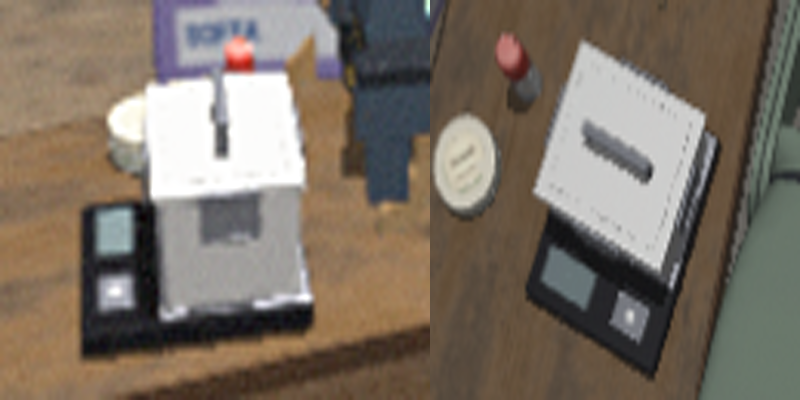

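```bash
cat >> h.py <<'E'
def slope(names,c=(-3,-2)):
    for n in names:
        q=shot(n);P=cloud(q);L=(P[...,:2]-[454.8,328])@np.array([[C7,-S7],[S7,C7]])-np.array(c);z=P[...,2]
        for k,a,sg,o,h in (('near',0,-1,1,77.5),('far',0,1,1,77.5),('right',1,-1,0,95.5),('left',1,1,0,95.5)):
            d=sg*L[...,a]-h; m=(d>-4)&(d<30)&(abs(L[...,o])<26)&(z>84)&(z<116)
            if m.sum()>15:
                f=np.polyfit(z[m],d[m],1);print(n,k,m.sum(),'slope rad',round(-f[0],3),'d at 119/85',np.polyval(f,[119,85]).round(1))
E
python3 -c "
from h import *
slope(('side','top'))"
```

```text
side right 85 slope rad -0.029 d at 119/85 [4.8 3.8]
top near 17 slope rad 0.061 d at 119/85 [3.3 5.4]
top right 26 slope rad 0.052 d at 119/85 [2.7 4.5]
```

Emit:
move_arm([
  [[-4,3,2],0,1],
  [[-4,3,2],0,1],
  [[-4,3,1],0,1],
  [[-4,3,0],0,1],
  [[-4,3,0],0,1],
])

```text
time_s: 61.15
ee_pos: [336.5, 155.9, 223.0]
ee_rot: [179.9, -0.0, 172.4]
force: [-0.3, 1.2, 0.8]
gripper_width: 0.6
gripper_force: 0.0
```

Emit:
move_arm([
  [[0,4,0],0,1],
  [[0,4,0],0,1],
  [[0,4,0],0,1],
  [[0,4,0],0,1],
  [[0,0,0],0,1],
])

```text
time_s: 61.65
ee_pos: [337.5, 318.9, 222.1]
ee_rot: [179.9, -0.1, 172.7]
force: [0.3, -0.5, -0.6]
gripper_width: 0.5
gripper_force: 0.0
```

```bash
python3 -c "
from h import *
print(env.state()['ee_pos'])
slope(('wrist',))"
```

```text
[337.45850889 318.93134214 222.12912775]
wrist near 577 slope rad 0.076 d at 119/85 [1.8 4.4]
```

Emit:
move_arm([
  [[0.6,2.3,-4],0,1],
  [[0.6,0,-4],0,1],
  [[0,0,-4],0,1],
  [[0,0,-4.5],0,1],
  [[0,0,0],0,1],
])

```text
time_s: 62.2
ee_pos: [346.3, 332.8, 53.1]
ee_rot: [-179.4, -0.5, 172.3]
force: [-0.3, -0.1, 0.5]
gripper_width: 0.7
gripper_force: 0.0
```

Emit:
move_arm([
  [[0,0,-0.3],0,1],
  [[0,0,0],0,1],
])

```text
time_s: 62.4
ee_pos: [351.8, 337.9, 56.7]
ee_rot: [179.8, 0.1, 172.3]
force: [0.8, 0.9, 0.6]
gripper_width: 0.4
gripper_force: 0.0
```

Emit:
move_arm([
  [[0.2,0,0],0,1],
  [[0,0,0],0,1],
])

```text
time_s: 62.6
ee_pos: [353.8, 337.8, 56.4]
ee_rot: [179.8, 0.1, 172.3]
force: [0.1, 0.3, -0.3]
gripper_width: 0.5
gripper_force: 0.0
```

Emit:
move_arm([
  [[0.15,0,0],0,1],
  [[0,0,0],0,1],
])

```text
time_s: 62.8
ee_pos: [354.5, 337.2, 55.3]
ee_rot: [179.9, 0.0, 172.3]
force: [-0.4, 0.3, -0.7]
gripper_width: 0.6
gripper_force: 0.3
```

Emit:
move_arm([
  [[0.1,0,0],0,1],
  [[0,0,0],0,1],
])

```text
time_s: 63.0
ee_pos: [355.0, 337.0, 54.8]
ee_rot: [-180.0, -0.0, 172.3]
force: [-2.1, 0.5, 1.8]
gripper_width: 0.4
gripper_force: 1.2
```

Emit:
move_arm([
  [[0.1,0,0],0,1],
  [[0,0,0],0,1],
])

```text
time_s: 63.2
ee_pos: [356.1, 336.9, 54.7]
ee_rot: [-180.0, -0.0, 172.3]
force: [-1.8, -0.5, 1.3]
gripper_width: 0.7
gripper_force: 1.1
```

Emit:
move_arm([
  [[-1.5,0,0],0,1],
  [[0,0,4],0,1],
  [[0,0,4],0,1],
  [[0,3,4],-8,1],
  [[2,4,2],-8.5,1],
])

```text
time_s: 63.7
ee_pos: [360.4, 407.5, 199.2]
ee_rot: [179.7, 0.1, 155.5]
force: [1.2, 0.6, 0.2]
gripper_width: 0.1
gripper_force: 0.0
```

Emit:
move_arm([
  [[3,3.5,0],-8.5,1],
  [[3,3,0],-8.5,1],
  [[3,2,0],-8.5,1],
  [[2,0,0],-8.5,1],
  [[0,0,0],-8.5,1],
])

```text
time_s: 64.2
ee_pos: [473.1, 492.3, 193.0]
ee_rot: [180.0, 0.1, 112.9]
force: [0.7, -0.7, 0.1]
gripper_width: 0.5
gripper_force: 0.0
```

Emit:
move_arm([
  [[0,0,0],-8.5,1],
  [[0,0,0],-8.5,1],
  [[0,0,0],-8.5,1],
  [[0,0,0],-5,1],
  [[0,0,0],0,1],
])

```text
time_s: 64.7
ee_pos: [470.7, 492.0, 194.4]
ee_rot: [180.0, 0.0, 82.9]
force: [0.3, 0.1, -0.1]
gripper_width: 0.6
gripper_force: 0.0
```

```bash
python3 -c "
from h import *
s=env.state();print(s['ee_pos'],s['ee_rot'])
slope(('wrist','side'),(-2,-2));flaps(('wrist',))"
```

```text
[470.65471863 491.97102606 194.37398384] [1.79988738e+02 3.45230806e-02 8.28567304e+01]
wrist left 30 slope rad 0.048 d at 119/85 [1.8 3.5]
side right 82 slope rad 0.077 d at 119/85 [2.7 5.3]
wrist plate ((-3.9330012798309326, 55.634483337402344), (0.961908221244812, 18.597126007080078), 0.9234279990196228) 123.67334931842731
handle 9 ((-3.7744460105895996, 44.95414352416992), (0.9170188307762146, 2.985105514526367), 0.8327735662460327)
near 0 []
far 0 []
right 0 []
left 9 [(1, [1.0, 89.0])]
```

Emit:
move_arm([
  [[1.5,-2,0],8.5,1],
  [[1.5,-3,0],8.5,1],
  [[1.5,-3,0],8.5,1],
  [[1.5,-3,0],8.5,1],
  [[1.5,-3,0],8.5,1],
])

```text
time_s: 65.35
ee_pos: [546.6, 350.8, 194.7]
ee_rot: [180.0, 0.0, 125.8]
force: [1.0, 0.6, 0.3]
gripper_width: 0.4
gripper_force: 0.0
```

Emit:
move_arm([
  [[1.3,-3,0],8.5,1],
  [[0,-1,0],8.5,1],
  [[0,0,0],8.5,1],
  [[0,0,0],8.5,1],
  [[0,0,0],8.5,1],
])

```text
time_s: 65.85
ee_pos: [559.3, 311.7, 194.8]
ee_rot: [180.0, 0.0, 168.2]
force: [-0.8, -0.2, 0.3]
gripper_width: 0.3
gripper_force: 0.0
```

Emit:
move_arm([
  [[0,0,0],4,1],
  [[0,0,0],0,1],
  [[0,0,0],0,1],
])

```text
time_s: 66.15
ee_pos: [559.2, 312.0, 194.7]
ee_rot: [180.0, 0.0, 171.8]
force: [0.5, 0.1, -0.1]
gripper_width: 0.3
gripper_force: 0.0
```

Emit:
move_arm([
  [[0,0,-4],0.3,1],
  [[0,0,-4],0,1],
  [[0,0,-4],0,1],
  [[0,0,-2],0,1],
  [[0,0,0],0,1],
])

```text
time_s: 66.65
ee_pos: [556.8, 310.7, 51.2]
ee_rot: [-179.7, -0.3, 172.1]
force: [0.7, -0.0, 1.3]
gripper_width: 0.8
gripper_force: 0.0
```

Emit:
move_arm([
  [[-0.4,0,0],0,1],
  [[-0.2,0,0],0,1],
  [[0,0,0],0,1],
])

```text
time_s: 66.95
ee_pos: [553.9, 312.6, 56.7]
ee_rot: [179.9, 0.1, 172.1]
force: [0.4, 0.1, 0.6]
gripper_width: 0.4
gripper_force: 0.0
```

Emit:
move_arm([
  [[-0.2,0,0],0,1],
  [[0,0,0],0,1],
])

```text
time_s: 67.15
ee_pos: [551.3, 312.2, 55.6]
ee_rot: [180.0, 0.1, 172.1]
force: [0.3, -0.4, 0.1]
gripper_width: 0.3
gripper_force: 0.0
```

Emit:
move_arm([
  [[-0.1,0,0],0,1],
  [[0,0,0],0,1],
])

```text
time_s: 67.35
ee_pos: [550.8, 312.1, 55.2]
ee_rot: [180.0, 0.1, 172.1]
force: [1.0, -1.1, 1.1]
gripper_width: 0.5
gripper_force: 0.5
```

Emit:
move_arm([
  [[-0.1,0,0],0,1],
  [[0,0,0],0,1],
])

```text
time_s: 67.55
ee_pos: [549.9, 312.1, 55.1]
ee_rot: [180.0, 0.1, 172.1]
force: [2.1, -0.4, 2.9]
gripper_width: 0.3
gripper_force: 1.1
```

Emit:
move_arm([
  [[1.2,0,0],0,1],
  [[0.3,0,4],0,1],
  [[0,0,5],0,1],
  [[0,-4,4],0,1],
  [[0,-4.5,0],0,1],
])

```text
time_s: 68.05
ee_pos: [567.8, 233.4, 185.8]
ee_rot: [179.7, 0.5, 172.3]
force: [1.1, 0.5, -0.3]
gripper_width: 0.5
gripper_force: 0.0
```

Emit:
move_arm([
  [[0,-4.5,0],0,1],
  [[-1,-4.5,0],0,1],
  [[-1,-4.5,0],0,1],
  [[-1,-4.5,0],0,1],
  [[0,0,0],0,1],
])

```text
time_s: 68.55
ee_pos: [532.9, 46.9, 180.0]
ee_rot: [-179.9, -0.1, 171.8]
force: [-0.4, 1.3, 0.5]
gripper_width: 0.2
gripper_force: 0.0
```

```bash
python3 -c "
from h import *
np.set_printoptions(precision=1,suppress=True)
s=env.state();print(s['ee_pos'],s['time_s'])
flaps();slope(('side','top'),(-2.5,-2))
P=cloud(shot('top'));m=(np.hypot(P[...,0]-509,P[...,1]-510)<40)&(P[...,2]>60);print('bottle',m.sum(),P[m].mean(0))"
```

```text
[532.9  46.9 180. ] 68.55
side plate ((-2.6847991943359375, -1.0725173950195312), (196.2657470703125, 158.2555389404297), 89.70057678222656) 123.07622032486546
handle 37 ((-2.540113925933838, -12.639869689941406), (14.027631759643555, 99.60536193847656), 0.12060675770044327)
near 10 [(1, [4.0, 120.0])]
far 0 []
right 113 [(1, [6.0, 106.0]), (9, [10.0, 99.0])]
left 1 []
top plate ((-2.3864212036132812, -1.8627853393554688), (146.89926147460938, 185.06591796875), 0.1326717734336853) 123.2141452224505
handle 86 ((-2.0229415893554688, -2.545989990234375), (15.312654495239258, 97.70647430419922), 0.6419172883033752)
near 34 [(1, [5.0, 115.0])]
far 1 []
right 48 [(1, [5.0, 108.0])]
left 0 []
side right 88 slope rad 0.025 d at 119/85 [4.3 5.2]
top near 17 slope rad 0.037 d at 119/85 [2.9 4.1]
top right 25 slope rad 0.033 d at 119/85 [2.9 4. ]
bottle 81 [504.4 502.3  94.8]
```

```bash
python3 -c "
from h import *
print(env.job_done())"
```

```text
the job is handed in; nothing more can be done
None
```

I finished the job and handed it in at about 69 s: the red-topped bottle stands upright on the left bench clear of the scale, the tare pad was pressed at about 8 N, all three vials stand in the tub, and the lid is seated with all four flaps folded down. I could not see the far flap afterwards, so I judged it closed from the push force alone.

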